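# Flip the end stop down and push a lamination row home

## Task

The five wooden blocks for a laminated turning blank stand in a row in the assembly jig's channel. With a fingertip press the raised flip stop fully down across the channel, then push the whole row from its rear end along the channel as one train until its front block is home against the stop and no gaps are left between the blocks, then withdraw. Only push: do not lift or tip any block, and leave everything else on the bench where it is.

Things in the scene. Friction and masses are not known exactly. Their poses are not given: they have to be found in the camera images.
- jig: assembly jig fixed to the bench: white-faced board 140 (x) by 420 mm (y), top 18 mm above the bench. A 57 mm wide channel runs its whole length along jig y, centred on jig x = 0, between a fence on the far side (jig +x), 44 mm high above the board, and a lip on the robot's side, 14 mm wide, 18 mm high. Origin on the bench under the channel's middle; +y points to the stop (robot's left)
- flip (a joint): angle of the flip stop, a hinged end stop carried on the fence: 0 = fully down across the channel (hard end), larger = raised. Starts raised; stays where it is left (stiff hinge, 0.07 N m, no spring). Put the fingertip behind the arm (on its fence side, about 45 mm from the hinge) and push it towards the robot and down, following its arc; a push straight down on the raised arm jams
- pivot (a point): the flip stop's hinge axis (parallel to the channel), midway along the 26 mm wide arm; 80 mm above the bench, at jig x = 32, y = 153 mm. Down, the arm lies level from here towards jig -x, 60 mm long, its flat top 87 mm above the bench; a plate 52 mm wide, 54 mm deep, 12 mm thick hangs below it in the channel. Raised, it reaches up to 145 mm above the bench
- tab (a point): middle of the top face of the red cap at the free end of the flip stop's arm, 52 mm from the hinge axis; moves with the stop
- stop_foot (a point): point on the board on the channel's centre line, in the plane of the stop plate's face when the stop is down (jig y = 140 mm): the front of the row comes to this plane
- walnut: thick dark brown walnut block, 54 mm across the channel, 36 mm along it, 54 mm high, about 70 g; its origin is the centre of its underside, its y axis points along the channel towards the stop. First, middle or last of the thick ones: the order varies
- cherry: thick mid-brown cherry block, 54 mm across the channel, 36 mm along it, 54 mm high, about 70 g; its origin is the centre of its underside, its y axis points along the channel towards the stop. First, middle or last of the thick ones: the order varies
- padauk: thick red-orange padauk block, 54 mm across the channel, 36 mm along it, 54 mm high, about 70 g; its origin is the centre of its underside, its y axis points along the channel towards the stop. First, middle or last of the thick ones: the order varies
- maple_a: thin pale maple block, 54 mm across the channel, 12 mm along it, 54 mm high, about 25 g; its origin is the centre of its underside, its y axis points along the channel towards the stop. The front thin one. The row is thick, thin, thick, thin, thick, standing in the channel touching, 132 mm long, 55 to 115 mm short of the stop
- maple_b: thin pale maple block, 54 mm across the channel, 12 mm along it, 54 mm high, about 25 g; its origin is the centre of its underside, its y axis points along the channel towards the stop. The rear thin one. The row is thick, thin, thick, thin, thick, standing in the channel touching, 132 mm long, 55 to 115 mm short of the stop
- spare: spare walnut block standing on the bench on the robot's side of the jig, 54 x 36 x 54 mm; origin at its foot, mid-point. Not part of the job
- finial: small dark turned wooden finial standing on the bench on the robot's side of the jig, 42 mm across, 58 mm high; origin at its foot, mid-point. Not part of the job
- gouge: turning gouge lying on the bench beyond the jig, along its far side, about 400 mm long, handle 32 mm thick; origin about mid-length. Not part of the job
- bowl: pale turned bowl to the robot's right, 124 mm across, 50 mm high; origin at its foot, mid-point. Not part of the job
- tin: brass-coloured wax tin to the robot's left, 72 mm across, 42 mm high; origin at its foot, mid-point. Not part of the job
- mallet: dark round wooden mallet standing on its head to the robot's right, 86 mm across, 212 mm high; origin at its foot, mid-point. Not part of the job
- glue: yellow glue bottle standing to the robot's left, 60 mm across, 170 mm high; origin at its foot, mid-point. Not part of the job

How it is judged:
By the outcome, as a careful person would: the job done as asked, in the order asked, and still so for the second after the job is handed in, with the robot touching nothing.
It also fails if it takes over 45 s, if anything falls off the work surface, if the arm or the gripper's body presses on something with over 40 N, if the wrist force passes 120 N, or if a joint passes its speed limit or range.

## Robot

A 6-joint arm with a two-finger parallel gripper is mounted at the origin on the work surface. World frame = base frame: x ahead of the robot, y to its left, z up, the work surface at z = 0. Lengths are in mm, angles in rad, forces in N, time in s.
With the tool pointing down it reaches from about 325 to 850 mm from the base axis. Payload 15.5 kg.
Tool frame: the origin (TCP) lies on the centre line of the jaws, within the pads' length; the fingertips stand 25 mm ahead of it and the grasp point (between the pads) lies 6 mm ahead of it; z points along the fingers, y is the direction in which the jaws open and shut (so a half turn about z gives the same grasp; the last joint's range is limited). The gripper opens to 91 mm and grips with 3 to 60 N. Pads are 32 mm wide; open, the fingers measure 118 mm over their backs; the gripper's body (76 mm by 178 mm) begins 60 mm behind the grasp point.
Start: joints at [-1.284, 0.494, 1.345, -0, 1.302, -0.096], TCP at [232.871, -579.998, 205.515] pointing down, gripper open.
Joint ranges: [-2.91, 2.91], [-0.82, 2.16], [0.22, 2.67], [-1.22, 4.37], [0.12, 2.79], [-3.08, 3.08]. Speed limits (rad/s): [1.89, 1.89, 2.57, 3.01, 3.01, 3.01].

## Interface

Orientations are given as a rotation vector (axis times angle).
In Python, from cell import bot, imaging, sign_off gives the robot as it stands.
- The arm moves only by the tool move_arm, never from a script. Its argument "rows" is a list of rows, each a list of 5 numbers: the shift along the tool's x, y, z in cm, then the turn about the tool's z in degrees, then the closure, from 0 (fully open) to 1 (shut). In form: [[dx, dy, dz, yaw, gripper], ...]. A call has 1 to 10 rows; each row is the pose to reach, as a shift and turn from the pose commanded when the call began, along the tool's axes at that moment; what a row does not reach only later rows make up. A row lasts 1/10 s, in which the tool goes at most 50 mm and 8.59 degrees, less where a joint would pass 70% of its speed; a pose out of reach is approached as far as the arm can. A call with a gripper value outside its range is refused whole. The fingers move at their own pace and stop on an object; "newtons" is the grip in N (left out, the last holds). Time passes only in rows, so rows that repeat a pose let the fingers close. It gives the time, the measured TCP pose, the force and the opening at its end, in the units of the state.
- bot.get_state(): the state, without advancing time (a new reading comes with each control period).
- imaging.snapshot(name): name is "scene" or "top" or "wrist"; returns the picture (400x640x3 uint8, red, green, blue); there is no depth.
- imaging.camera_params(name): a dict with "intrinsics" (3x3 intrinsics, pixels), "R" (3x3) and "t" (3): a world point X has camera coordinates R X + t. Camera axes: x right, y down, z forward; pixel columns grow to the right and rows downward; lengths in mm; the calibration is good to about 2 mm. A picture is of the moment at which its call begins: read the wrist's pose just before it. camera_params takes no time and is no camera call; for the wrist camera it gives the pose at the moment of the call.
- sign_off(): hands the job in, once; it reports no verdict.
The state is a dict: "t": time; "joint_positions": joint angles; "joint_velocities": joint speeds; "effort": joint torques, N m; "ee_pos": TCP position; "ee_rot": TCP orientation; "contact_force": force on the tool from outside, world axes, zero at the start; "ft_torque": the same for the moment, N m; "width": opening from 0.0 (shut) to 1.0 (fully open).
Only numpy, scipy, OpenCV 4.12 (cv2) and the standard library are available. Lean on these libraries where they do the work, as an engineer would, in place of code of your own. Each camera call takes 0.05 s, during which the arm holds its last target.

## Working session

There is one attempt and no reset: what is moved stays moved. The work goes in short steps, Python scripts to look and compute and a tool call to move; the robot and the scene stay as the last step left them, time stands still between calls to the robot, and variables do not carry over. Pictures are saved under pics/ and viewed, and the job is handed in when it is done.

Besides the shell and the picture viewer there is one more tool, called after ">>>" as name([rows], argument=value, ...), one row to a line, values as JSON. move_arm: Moves the arm, as the interface text tells. Its arguments: {"type":"object","properties":{"rows":{"type":"array"},"newtons":{"type":"number"}},"required":["rows"]}

```bash
mkdir -p pics; ls; python3 - <<'E'
from cell import bot, imaging
import cv2,numpy as np
s=bot.get_state();print(s)
for n in("scene","top"):
    im=imaging.snapshot(n);cv2.imwrite(f"pics/{n}0.png",im[:,:,::-1])
    p=imaging.camera_params(n);print(n,p)
E
```

```text
pics
{'t': 0.0, 'joint_positions': array([-1.28447646e+00,  4.94205114e-01,  1.34615784e+00, -1.37047385e-05,
        1.30250167e+00, -9.55005035e-02]), 'joint_velocities': array([ 0.00195753,  0.00120312, -0.00017289, -0.00101338,  0.00020215,
        0.00054376]), 'effort': array([-6.63722487e-03, -8.78828716e+01, -3.81856227e+01,  7.02423952e-02,
        5.32733370e-02, -7.35445224e-05]), 'ee_pos': array([ 232.76374244, -579.59924762,  204.91559165]), 'ee_rot': array([-3.08327294e+00, -5.95891026e-01,  2.10915668e-04]), 'contact_force': array([ 0.5428834 , -0.06997693, -0.75299801]), 'ft_torque': array([-0.02182735,  0.03942109,  0.00441613]), 'width': 0.9989916341983077}
scene {'intrinsics': array([[509.71077984,   0.        , 316.67029082],
       [  0.        , 509.71077984, 195.97390067],
       [  0.        ,   0.        ,   1.        ]]), 'R': array([[ 0.54409226,  0.83886828,  0.01623658],
       [ 0.66678359, -0.42056947, -0.61524057],
       [-0.50927719,  0.34557391, -0.7881722 ]]), 't': array([-296.78933522, -354.94722574, 1694.86851595])}
top {'intrinsics': array([[467.66590731,   0.        , 318.41749129],
       [  0.        , 467.66590731, 206.28279701],
       [  0.        ,   0.        ,   1.        ]]), 'R': array([[ 1.38622081e-03, -9.99965656e-01, -8.17104993e-03],
       [-9.84545824e-01,  6.61769977e-05, -1.75127143e-01],
       [ 1.75121669e-01,  8.28753798e-03, -9.84511919e-01]]), 't': array([6.30181015e-01, 6.04011226e+02, 1.32001564e+03])}
```

View pics/scene0.png

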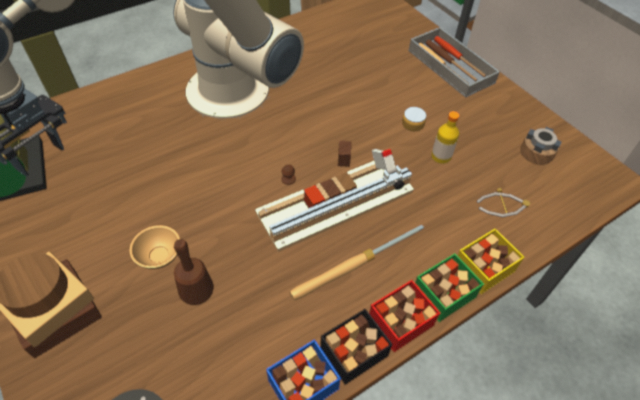

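View pics/top0.png

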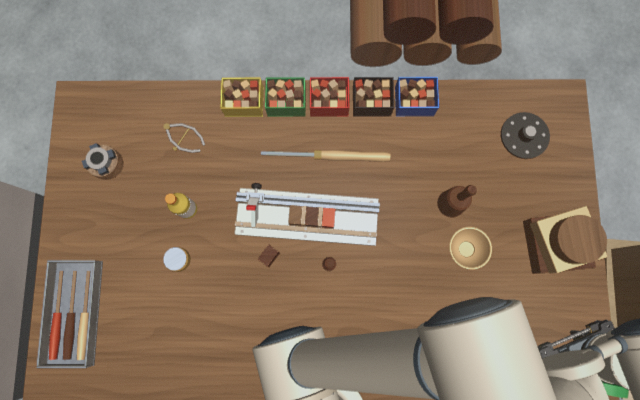

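The scene and top views show the jig at top px (235–380, 188–245). The red tab is near (251,207), the row spans (288–336, 207–228), the spare is at (269,256) and the finial at (329,263). I'll zoom in.

```bash
python3 - <<'E'
import cv2
im=cv2.imread("pics/top0.png")[180:275,225:390];cv2.imwrite("pics/topz.png",cv2.resize(im,None,fx=4.8,fy=4.8,interpolation=cv2.INTER_CUBIC))
im=cv2.imread("pics/scene0.png")[130:255,245:420];cv2.imwrite("pics/scenez.png",cv2.resize(im,None,fx=4.5,fy=4.5,interpolation=cv2.INTER_CUBIC))
E
```

```text
(no output)
```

View pics/topz.png

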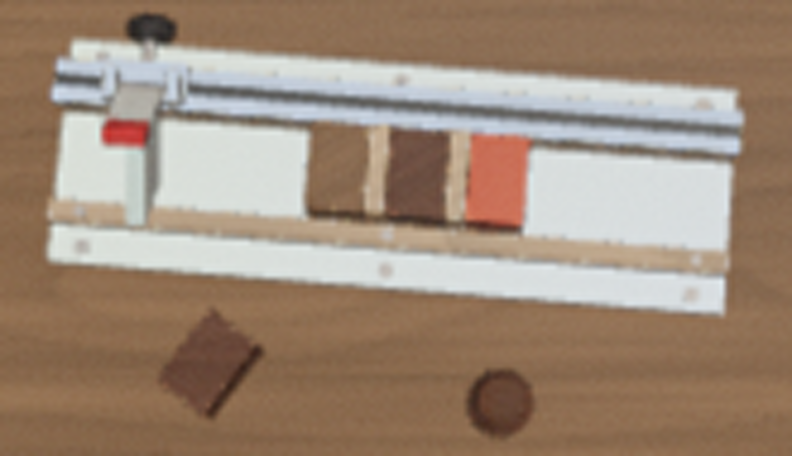

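View pics/scenez.png

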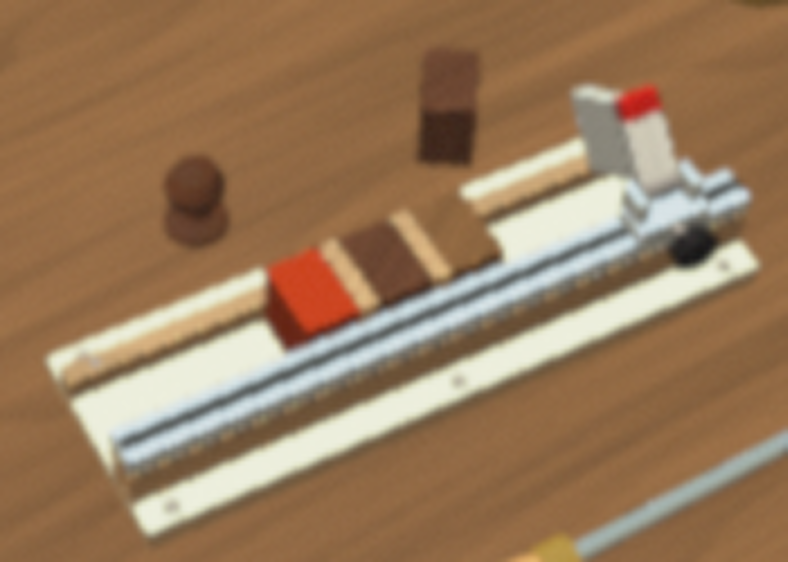

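Board corners in the zoomed top picture are at (72,40), (737,92), (724,313) and (47,262). In the zoomed scene picture they are at (150,537), (758,265) and (48,360). I'll cast them onto z=18.

```bash
cat > h.py <<'E'
import numpy as np
from cell import bot,imaging
P={n:imaging.camera_params(n) for n in("scene","top")}
def ray(n,px,z,p=None):
    p=p or P[n];K,R,t=p["intrinsics"],p["R"],p["t"]
    d=R.T@np.linalg.inv(K)@np.array([px[0],px[1],1.]);c=-R.T@t
    return c+d*(z-c[2])/d[2]
def proj(n,X,p=None):
    p=p or P[n];q=p["intrinsics"]@(p["R"]@np.asarray(X,float)+p["t"]);return q[:2]/q[2]
def zt(x,y):return ((x+.5)/4.8-.5+225,(y+.5)/4.8-.5+180)
def zs(x,y):return ((x+.5)/4.5-.5+245,(y+.5)/4.5-.5+130)
E
cat > a.py <<'E'
from h import *
# jig coords of corners
top=[((72,40),(70,210)),((737,92),(70,-210)),((724,313),(-70,-210)),((47,262),(-70,210))]
sc=[((150,537),(70,-210)),((758,265),(70,210)),((48,360),(-70,-210))]
W=[];J=[]
for a,j in top: w=ray("top",zt(*a),18);W.append(w[:2]);J.append(j);print("top",j,w.round(1))
for a,j in sc: w=ray("scene",zs(*a),18);print("scene",j,w.round(1));W.append(w[:2]);J.append(j)
W=np.array(W);J=np.array(J,float)
def fit(W,J):
    a=J-J.mean(0);b=W-W.mean(0)
    th=np.arctan2((a[:,0]*b[:,1]-a[:,1]*b[:,0]).sum(),(a*b).sum());R=np.array([[np.cos(th),-np.sin(th)],[np.sin(th),np.cos(th)]])
    o=W.mean(0)-R@J.mean(0);return th,R,o
for s in (slice(0,4),slice(4,7),slice(0,7)):
    th,R,o=fit(W[s],J[s]);print(th,np.degrees(th),o,((J[s]@R.T+o)-W[s]).round(1).tolist())
inv=lambda w:R.T@(w[:2]-o)
# block tops z=72, tab, others
for nm,px in dict(front_l=(311,124),front_b=(307,216),rear_t=(530,137),rear_b=(524,228)).items(): print(nm,inv(ray("top",zt(*px),72)).round(1))
for nm,px in dict(rearL=(268,290),rearR=(300,338),frontR=(500,255)).items(): print("sc",nm,inv(ray("scene",zs(*px),72)).round(1))
for nm,px,z in [("spare",(203,357),54),("finial",(500,400),50),]: 
    w=ray("top",zt(*px),z);print(nm,w.round(0),inv(w).round(0))
# tab two-view: 
for z in (120,130,140,150): print(z,inv(ray("top",zt(125,127),z)).round(1),inv(ray("scene",zs(640,98),z)).round(1))
E
python3 a.py
```

```text
top (70, 210) [666.9 240.9  18. ]
top (70, -210) [ 633.3 -178.9   18. ]
top (-70, -210) [ 494.2 -168.    18. ]
top (-70, 210) [525.7 252.1  18. ]
scene (70, -210) [ 638.4 -177.9   18. ]
scene (70, 210) [669.1 240.2  18. ]
scene (-70, -210) [ 498.8 -166.6   18. ]
-0.07751394219317811 -4.441221741090142 [580.02283597  36.51658353] [[-0.9, -0.4], [0.2, 0.7], [-0.2, 0.6], [0.8, -0.8]]
-0.07442113771960492 -4.264017097895217 [584.05635543  36.77728929] [[-0.2, 0.0], [0.3, 0.8], [-0.1, -0.8]]
-0.07473426122791123 -4.281957753387498 [581.76108807  36.63073719] [[0.3, -0.1], [2.6, 0.9], [2.1, 0.4], [2.0, -0.8], [-2.6, -0.2], [-1.9, 0.6], [-2.5, -0.9]]
front_l [17.7 49.8]
front_b [-38.3  47.4]
rear_t [ 19.7 -82.6]
rear_b [-35.7 -82.8]
sc rearL [-15.4 -87.8]
sc rearR [ 24.1 -87.9]
sc frontR [25.5 45.5]
spare [464. 149.  54.] [-126.  104.]
finial [439. -29.  50.] [-138.  -76.]
120 [ -0.5 153.7] [ -6.9 158.8]
130 [ -2.1 152. ] [  0.4 152.6]
140 [ -3.8 150.3] [  7.6 146.3]
150 [ -5.4 148.6] [ 14.8 140. ]
```

```bash
cat > b.py <<'E'
from h import *
import cv2
th=-0.0755;R=np.array([[np.cos(th),-np.sin(th)],[np.sin(th),np.cos(th)]]);o=np.array([581.8,36.6])
def w(x,y,z):return np.r_[R@[x,y]+o,z]
for n,f,off,fn in(("top",4.8,(225,180),"topz"),("scene",4.5,(245,130),"scenez")):
    im=cv2.imread(f"pics/{n}0.png");im=im[off[1]:off[1]+(95 if n=="top" else 125),off[0]:off[0]+(165 if n=="top" else 175)]
    im=cv2.resize(im,None,fx=f,fy=f,interpolation=cv2.INTER_CUBIC)
    def q(*p):
        u=proj(n,w(*p));return tuple(int(round(v)) for v in ((u-np.array(off)+.5)*f-.5))
    def poly(ps,c):cv2.polylines(im,[np.array([q(*p) for p in ps])],True,c,1)
    poly([(70,210,18),(70,-210,18),(-70,-210,18),(-70,210,18)],(0,255,0))
    poly([(28.5,210,62),(28.5,-210,62),(28.5,-210,18),(28.5,210,18)],(255,0,0))
    poly([(-28.5,210,36),(-28.5,-210,36),(-42.5,-210,36),(-42.5,210,36)],(255,0,255))
    poly([(27,48,72),(27,-84,72),(-27,-84,72),(-27,48,72)],(0,255,255))
    cv2.imwrite(f"pics/{fn}_ov.png",im)
E
python3 b.py
```

```text
(no output)
```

View pics/topz_ov.png

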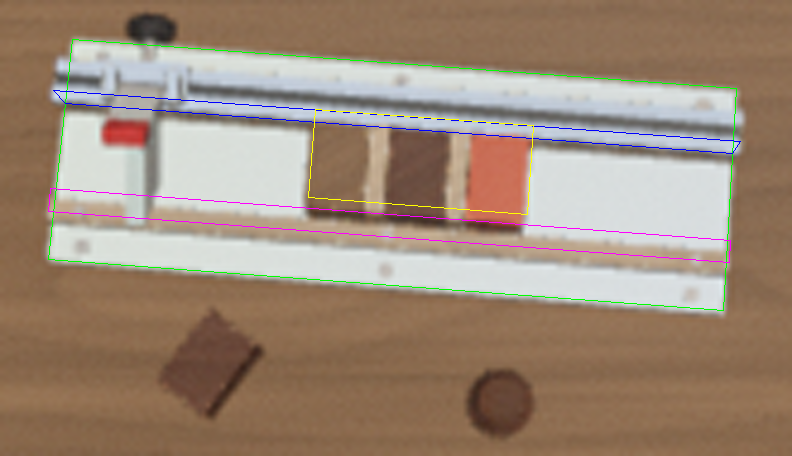

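View pics/scenez_ov.png

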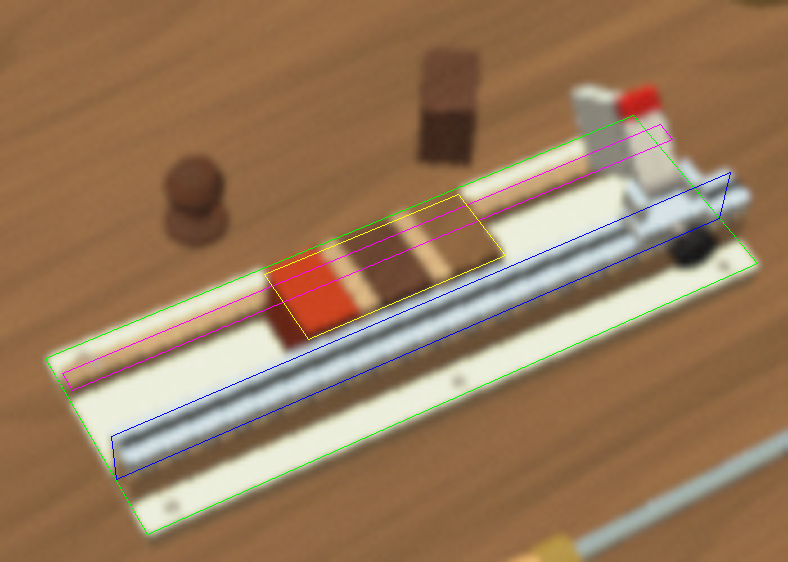

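Both views put the jig yaw at about −4.3° and its origin near (581, 37). They disagree by a few mm across the channel, so I'll bring the wrist camera in for a closer look. The row's front is at about jig y +48 and its rear at −84, with padauk last.

>>> move_arm([
  [45.3, -46.5, -9.5, 26.2, 1],
  [45.3, -46.5, -9.5, 26.2, 1],
  [45.3, -46.5, -9.5, 26.2, 1],
  [45.3, -46.5, -9.5, 26.2, 1],
  [45.3, -46.5, -9.5, 26.2, 1],
  [45.3, -46.5, -9.5, 26.2, 1],
  [45.3, -46.5, -9.5, 26.2, 1],
  [45.3, -46.5, -9.5, 26.2, 1],
  [45.3, -46.5, -9.5, 26.2, 1],
  [45.3, -46.5, -9.5, 26.2, 1],
])

```text
t: 1.1
ee_pos: [420.8, -121.9, 278.0]
ee_rot: [3.139, -0.119, -0.0]
contact_force: [0.8, 0.0, -0.0]
width: 0.156
```

>>> move_arm([
  [4.8, -14.6, -2.2, 0, 1],
  [4.8, -14.6, -2.2, 0, 1],
  [4.8, -14.6, -2.2, 0, 1],
  [4.8, -14.6, -2.2, 0, 1],
  [4.8, -14.6, -2.2, 0, 1],
  [4.8, -14.6, -2.2, 0, 1],
])

```text
t: 1.7
ee_pos: [479.0, 17.4, 299.3]
ee_rot: [3.139, -0.119, -0.001]
contact_force: [0.0, 0.6, -0.2]
width: 0.003
```

```bash
cat > snap.py <<'E'
import sys,cv2,json
from cell import bot,imaging
n,f=sys.argv[1:3]
s=bot.get_state();p=imaging.camera_params(n);im=imaging.snapshot(n)
print(s["t"],s["ee_pos"].round(2),s["ee_rot"].round(4),s["contact_force"].round(1),round(s["width"],3))
json.dump({k:v.tolist() for k,v in p.items()},open(f"pics/{f}.json","w"))
cv2.imwrite(f"pics/{f}.png",im[:,:,::-1])
E
python3 snap.py wrist w1
```

```text
1.7 [479.04  17.44 299.33] [ 3.1391e+00 -1.1880e-01 -1.4000e-03] [ 0.   0.6 -0.2] 0.003
```

View pics/w1.png

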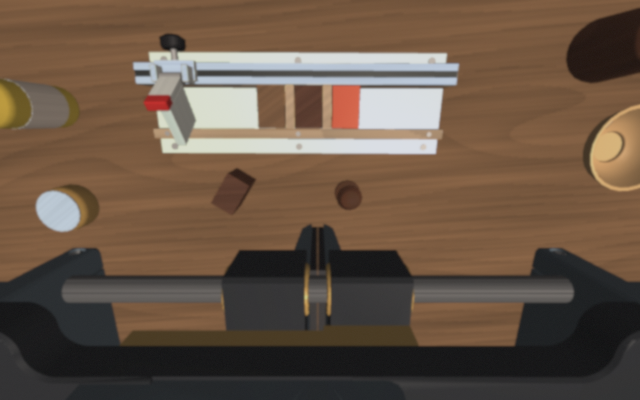

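Wrist view: board corners are at about (150,53), (447,54), (437,153) and (162,154). The tab is at (158,102), the row spans (257–361, 85–130), and the jig is square to the tool. I'll cast these points.

```bash
python3 - <<'E'
import cv2
im=cv2.imread("pics/w1.png")[25:165,120:300];cv2.imwrite("pics/w1a.png",cv2.resize(im,None,fx=4,fy=4,interpolation=cv2.INTER_CUBIC))
im=cv2.imread("pics/w1.png")[25:165,280:460];cv2.imwrite("pics/w1b.png",cv2.resize(im,None,fx=4,fy=4,interpolation=cv2.INTER_CUBIC))
E
```

```text
(no output)
```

View pics/w1a.png

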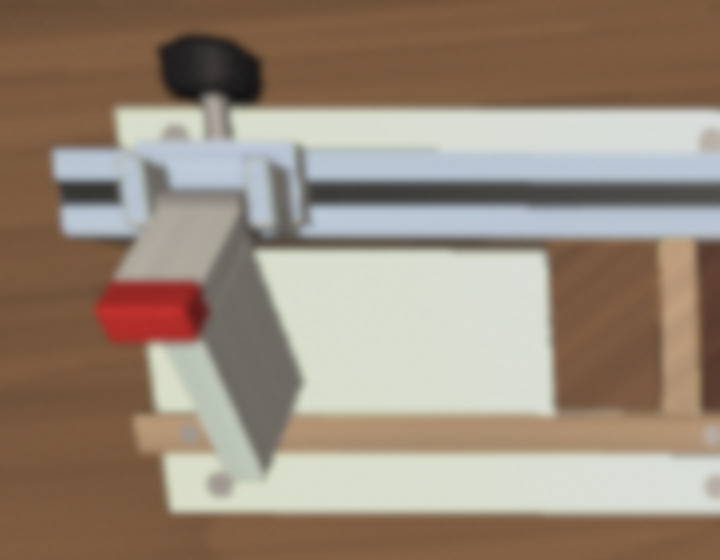

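View pics/w1b.png

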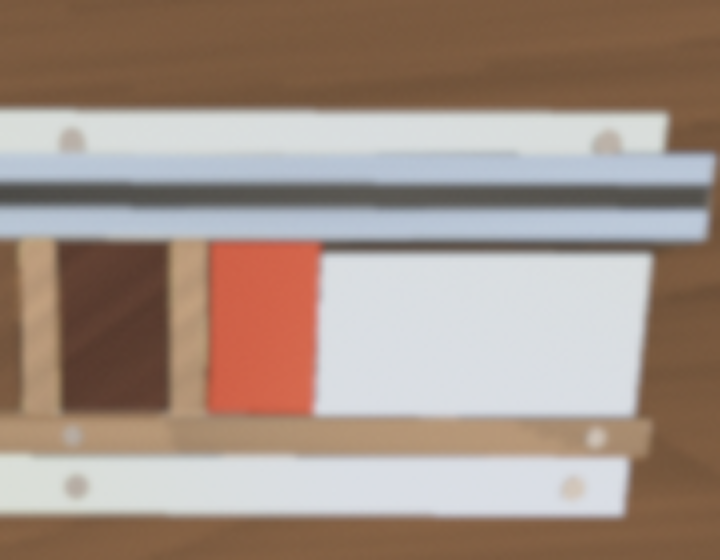

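```bash
cat > c.py <<'E'
from h import *
import json
p={k:np.array(v) for k,v in json.load(open("pics/w1.json")).items()}
A=lambda x,y:((x+.5)/4-.5+120,(y+.5)/4-.5+25); B=lambda x,y:((x+.5)/4-.5+280,(y+.5)/4-.5+25)
pts=[("bd +70,+210",A(116,107),18),("bd -70,+210",A(170,514),18),("bd +70,-210",B(669,111),18),("bd -70,-210",B(625,516),18),
("fence nearbot 28.5,-210",B(652,254),18),("fence 28.5 +210 z62",A(66,237),62),("fence 28.5 -210 z62",B(705,242),62),
("lip -28.5,+210 z36",A(136,416),36),("lip -42.5 +210",A(142,452),36),("lip -28.5,-210 z36",B(652,420),36),("lip -42.5,-210",B(648,457),36),
("front 27",A(547,250),72),("front -27",A(555,411),72),("rear 27 (fence?)",B(322,243),72),("rear -27",B(314,412),72)]
print("cam",(-p["R"].T@p["t"]).round(1))
W=[]
th=-.0747;R=np.array([[np.cos(th),-np.sin(th)],[np.sin(th),np.cos(th)]]);o=np.array([581.5,36.6])
for n,u,z in pts:
    w=ray(None,u,z,p);print(n,w[:2].round(1),(R.T@(w[:2]-o)).round(1))
E
python3 c.py
```

```text
cam [557.   11.1 479.5]
bd +70,+210 [670.3 240.8] [ 73.3 210.3]
bd -70,+210 [528.8 252.8] [-68.7 211.7]
bd +70,-210 [ 637.6 -179.1] [  72.  -210.9]
bd -70,-210 [ 496.3 -168.6] [ -69.6 -210.9]
fence nearbot 28.5,-210 [ 590.6 -175.1] [  24.8 -210.4]
fence 28.5 +210 z62 [622.7 244.2] [ 25.6 210.1]
fence 28.5 -210 z62 [ 589.8 -174.6] [  24. -210.]
lip -28.5,+210 z36 [565.5 248. ] [-31.8 209.6]
lip -42.5 +210 [552.7 248.7] [-44.5 209.4]
lip -28.5,-210 z36 [ 532.6 -170.1] [ -33.3 -209.8]
lip -42.5,-210 [ 519.5 -169.2] [ -46.4 -209.9]
front 27 [605.7  85.5] [20.5 50.6]
front -27 [555.9  89.4] [-29.5  50.8]
rear 27 (fence?) [597.9 -47.5] [ 22.6 -82.7]
rear -27 [545.6 -43. ] [-29.8 -82.1]
```

The channel sits a few mm nearer the robot than the board's middle. I'm taking the jig frame from the channel edges: origin (578, 37), yaw −0.078. Next I get the raised arm's angle by casting the cap's edges onto the plane jig y=153 in both views.

```bash
cat > d.py <<'E'
from h import *
import json
p={k:np.array(v) for k,v in json.load(open("pics/w1.json")).items()}
A=lambda x,y:((x+.5)/4-.5+120,(y+.5)/4-.5+25)
th=-.0783;R=np.array([[np.cos(th),-np.sin(th)],[np.sin(th),np.cos(th)]]);o=np.array([578.,37.])
def rj(n,u,pp=None,z=None):
    a=ray(n,u,0,pp);b=ray(n,u,200,pp)
    ja=np.r_[R.T@(a[:2]-o),0];jb=np.r_[R.T@(b[:2]-o),200];return ja,jb
L={"w edge":rj(None,A(163,283),p),"w end":rj(None,A(150,342),p),"s edge":rj("scene",zs(645,113)),"s top far":rj("scene",zs(636,92)),"t edge":rj("top",zt(127,121)),"t end":rj("top",zt(125,144))}
def tri(*k):
    M=np.zeros((3,3));v=np.zeros(3)
    for q in k:
        a,b=L[q];d=(b-a)/np.linalg.norm(b-a);Q=np.eye(3)-np.outer(d,d);M+=Q;v+=Q@a
    return np.linalg.solve(M,v).round(1)
print("edge",tri("w edge","s edge"),tri("w edge","s edge","t edge"),"end",tri("w end","s top far"),tri("w end","t end"))
for z in(120,130,140,150):
  print(z,[(k,(a+(b-a)*z/200).round(1)[:2].tolist()) for k,(a,b) in L.items()])
E
python3 d.py
```

```text
edge [  9.7 151.8 122.2] [  8.2 153.  119.7] end [ -6.4 156.5 123.2] [ -7.9 151.1 131.4]
120 [('w edge', [9.7, 151.4]), ('w end', [-6.4, 157.4]), ('s edge', [7.9, 154.7]), ('s top far', [-8.9, 159.3]), ('t edge', [6.4, 152.8]), ('t end', [-7.2, 152.6])]
130 [('w edge', [8.9, 146.4]), ('w end', [-6.7, 152.3]), ('s edge', [15.0, 148.5]), ('s top far', [-1.6, 153.0]), ('t edge', [4.7, 151.1]), ('t end', [-8.8, 150.9])]
140 [('w edge', [8.1, 141.4]), ('w end', [-7.1, 147.1]), ('s edge', [22.2, 142.3]), ('s top far', [5.7, 146.8]), ('t edge', [3.0, 149.4]), ('t end', [-10.4, 149.2])]
150 [('w edge', [7.3, 136.5]), ('w end', [-7.4, 142.0]), ('s edge', [29.3, 136.0]), ('s top far', [13.0, 140.5]), ('t edge', [1.3, 147.8]), ('t end', [-11.9, 147.5])]
```

The raised arm stands at about 55°, with the cap's edge near jig (9, 153, z 122). I'll go behind it, on the fence side, with shut fingers.

>>> move_arm([
  [4.5, -5, 0, 0.15, 1],
  [9, -10, 0, 0.15, 1],
  [14.5, -15, 0, 0.15, 1],
  [14.7, -18, 2, 0.15, 1],
  [14.7, -18, 6, 0.15, 1],
  [14.7, -18, 10, 0.15, 1],
  [14.7, -18, 12.4, 0.15, 1],
  [14.7, -18, 12.4, 0.15, 1],
  [14.7, -18, 12.4, 0.15, 1],
])

```text
t: 2.65
ee_pos: [640.1, 185.2, 176.5]
ee_rot: [3.139, -0.125, 0.0]
contact_force: [1.2, 1.2, -0.2]
width: 0.006
```

```bash
python3 snap.py wrist w2; python3 snap.py scene s2; python3 - <<'E'
import cv2
im=cv2.imread("pics/s2.png")[80:230,270:450];cv2.imwrite("pics/s2z.png",cv2.resize(im,None,fx=4,fy=4,interpolation=cv2.INTER_CUBIC))
E
```

```text
2.65 [640.12 185.17 176.52] [ 3.139e+00 -1.252e-01  2.000e-04] [ 1.2  1.2 -0.2] 0.006
2.7 [640.69 185.51 177.56] [-3.1386  0.1249 -0.0033] [-1.2 -0.5  0.4] 0.004
```

View pics/w2.png

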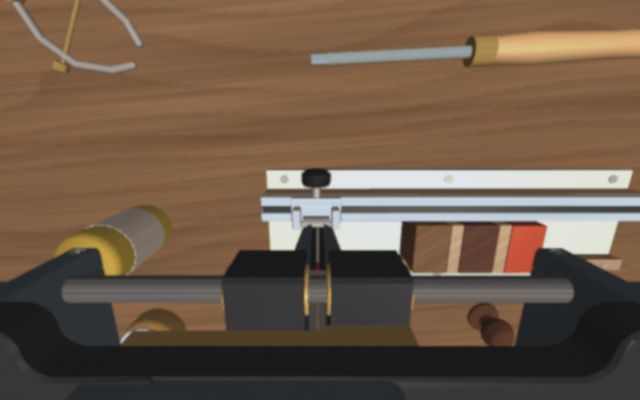

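View pics/s2z.png

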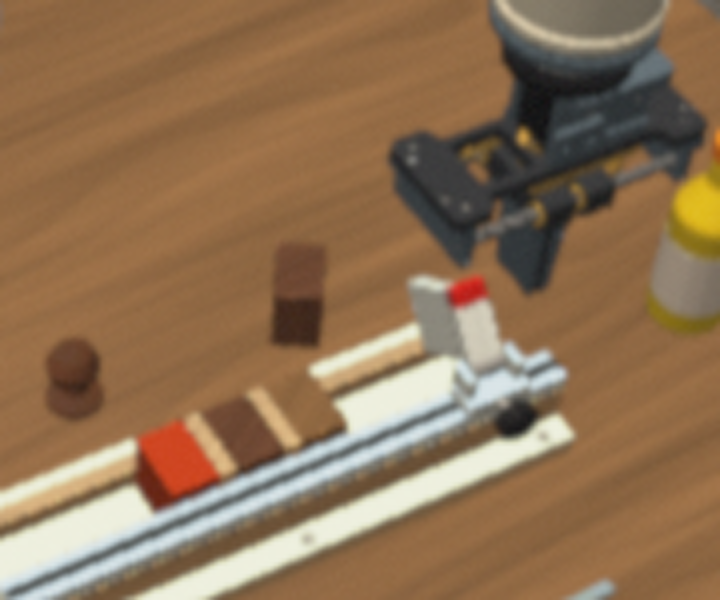

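The fingertip sits over jig (51, 153), centred on the hinge knuckles and clear of the arm. I'll go down behind the arm and start the arc.

>>> move_arm([
  [0, 0, 1.2, 0, 1],
  [0, 0, 2.5, 0, 1],
  [-0.6, 0, 2.6, 0, 1],
  [-1.0, 0, 2.7, 0, 1],
  [-1.4, 0, 2.75, 0, 1],
  [-1.75, 0, 2.85, 0, 1],
  [-2.1, 0, 2.95, 0, 1],
  [-2.5, 0, 3.1, 0, 1],
  [-2.8, 0, 3.3, 0, 1],
  [-3.15, 0, 3.5, 0, 1],
])

```text
t: 3.75
ee_pos: [608.1, 189.0, 140.6]
ee_rot: [-3.139, 0.123, -0.0]
contact_force: [0.2, 0.5, -0.4]
width: 0.004
```

```bash
python3 snap.py scene s3; python3 - <<'E'
import cv2
im=cv2.imread("pics/s3.png")[80:230,270:450];cv2.imwrite("pics/s3z.png",cv2.resize(im,None,fx=4,fy=4,interpolation=cv2.INTER_CUBIC))
E
```

```text
3.75 [608.07 188.98 140.56] [-3.1392e+00  1.2270e-01 -1.0000e-04] [ 0.2  0.5 -0.4] 0.004
```

View pics/s3z.png

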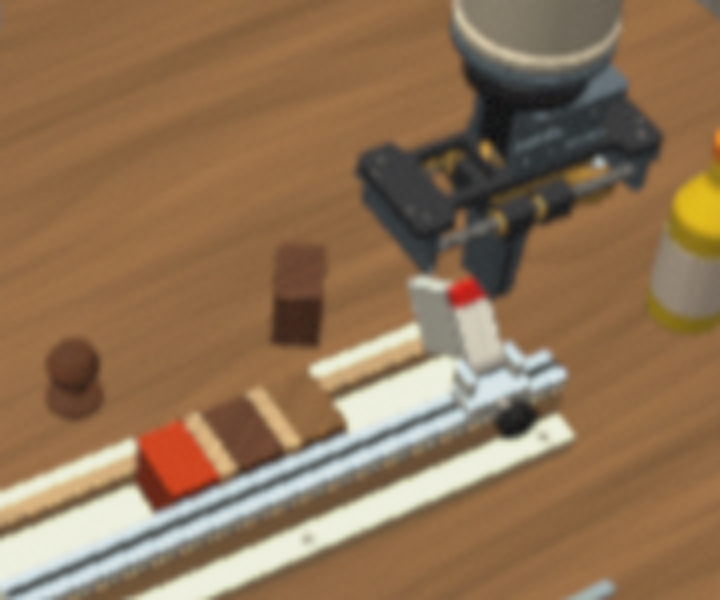

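The scene view shows the fingertip at about (490,290), seemingly beyond the cap, with no force and the arm unmoved. I'll check that by projecting the points.

```bash
python3 - <<'E'
from h import *
th=-.0783;R=np.array([[np.cos(th),-np.sin(th)],[np.sin(th),np.cos(th)]]);o=np.array([578.,37.])
def w(x,y,z):return np.r_[R@[x,y]+o,z]
z4=lambda u:((u-[270,80]+.5)*4-.5).round()
for n,X in [("tip now",(18,154,115.5)),("tip now+16x",(34,154,115.5)),("tip s2",(50.9,153,152)),("pivot",(32,153,80)),("pivot y140",(32,140,80)),("pivot y166",(32,166,80))]: print(n,z4(proj("scene",w(*X))))
import numpy as np
for a in (50,55,60,65,70,75,80):
    r=np.radians(a);print(a,z4(proj("scene",w(32-60*np.cos(r)+7*np.sin(r),153,80+60*np.sin(r)+7*np.cos(r)))),z4(proj("scene",w(32-44*np.cos(r)+7*np.sin(r),153,80+44*np.sin(r)+7*np.cos(r)))))
print(-P["scene"]["R"].T@P["scene"]["t"])
E
python3 snap.py wrist w3; python3 snap.py top t3; python3 - <<'E'
import cv2
im=cv2.imread("pics/t3.png")[170:250,220:330];cv2.imwrite("pics/t3z.png",cv2.resize(im,None,fx=7,fy=7,interpolation=cv2.INTER_CUBIC))
E
```

```text
tip now [480. 315.]
tip now+16x [493. 331.]
tip s2 [514. 311.]
pivot [483. 365.]
pivot y140 [467. 371.]
pivot y166 [499. 358.]
50 [466. 282.] [472. 304.]
55 [470. 283.] [475. 306.]
60 [474. 286.] [478. 308.]
65 [479. 288.] [482. 310.]
70 [483. 292.] [485. 313.]
75 [488. 296.] [488. 316.]
80 [492. 301.] [492. 320.]
[1261.31164279 -486.01515227 1122.28915189]
3.8 [607.36 188.98 140.18] [ 3.139e+00 -1.225e-01 -1.300e-03] [ 0.   0.3 -0.1] 0.005
3.85 [607.66 188.98 140.35] [ 3.1391e+00 -1.2240e-01 -1.3000e-03] [-0.8 -0.2 -0.4] 0.004
```

View pics/w3.png

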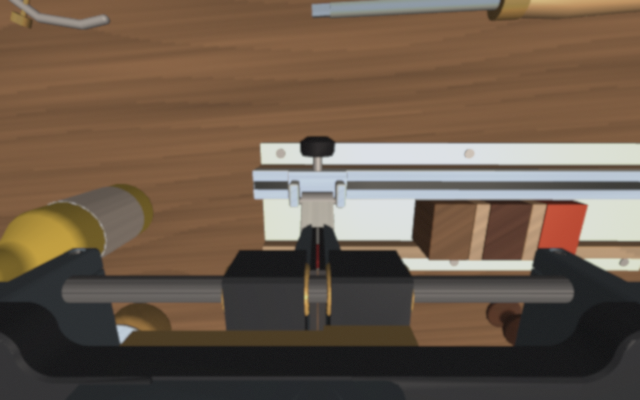

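View pics/t3z.png

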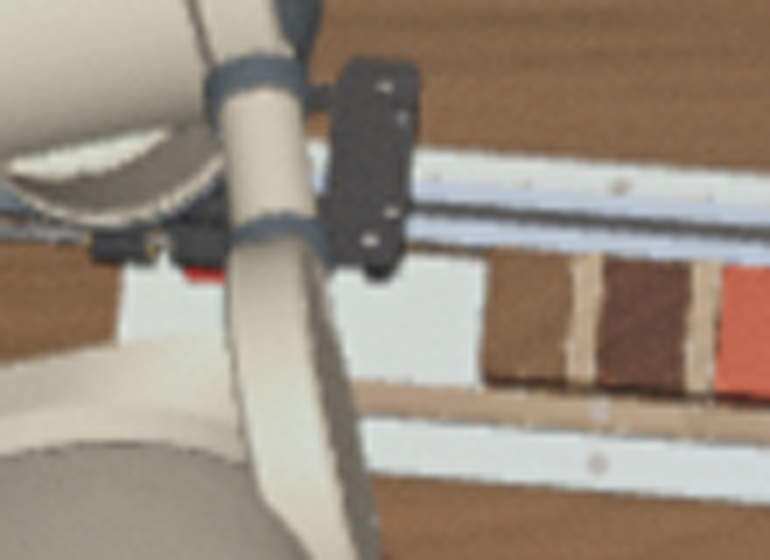

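```bash
python3 - <<'E'
from h import *
import json,cv2
from scipy.spatial.transform import Rotation as Ro
p={k:np.array(v) for k,v in json.load(open("pics/w3.json")).items()}
T=np.array([607.36,188.98,140.18]);Rt=Ro.from_rotvec([3.139,-.1225,-.0013]).as_matrix()
print("cam",-p["R"].T@p["t"], "fwd",p["R"][2])
for z in(-20,0,6,25):
  print(z,[proj(None,T+Rt@np.array([x,y,z]),p).round(0).tolist() for x,y in((0,0),(16,13),(16,-13),(-16,13))])
im=cv2.imread("pics/w3.png")[160:300,220:420];cv2.imwrite("pics/w3z.png",cv2.resize(im,None,fx=4,fy=4,interpolation=cv2.INTER_CUBIC))
im=cv2.imread("pics/s3.png")[90:190,350:450];cv2.imwrite("pics/s3y.png",cv2.resize(im,None,fx=6,fy=6,interpolation=cv2.INTER_CUBIC))
E
```

```text
cam [685.31687611 182.40409743 320.33097476] fwd [-0.27326063  0.0205383  -0.96172075]
-20 [[316.0, 259.0], [339.0, 234.0], [294.0, 234.0], [338.0, 283.0]]
0 [[316.0, 245.0], [336.0, 222.0], [296.0, 222.0], [336.0, 268.0]]
6 [[316.0, 242.0], [336.0, 220.0], [297.0, 220.0], [335.0, 263.0]]
25 [[316.0, 232.0], [334.0, 211.0], [298.0, 211.0], [334.0, 252.0]]
```

View pics/w3z.png

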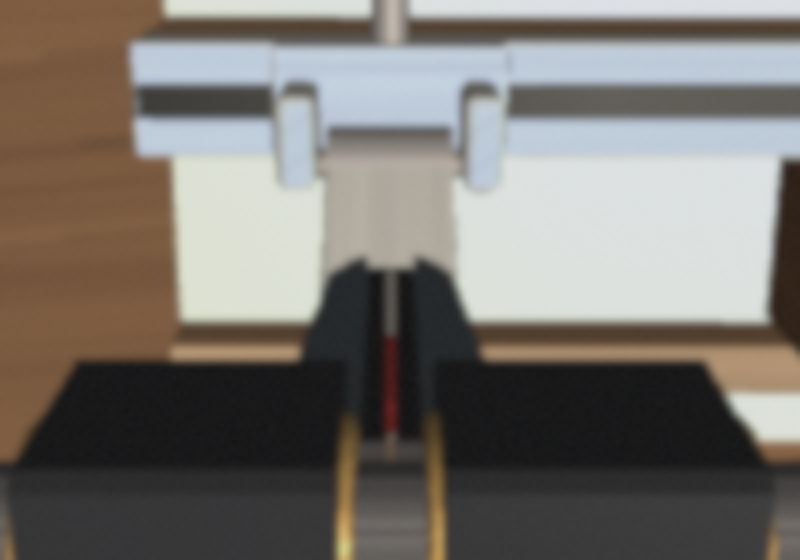

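View pics/s3y.png

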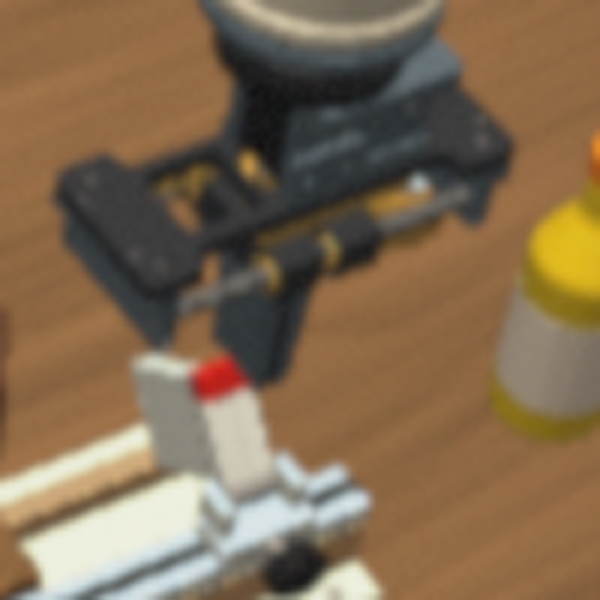

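```bash
cat > ov.py <<'E'
from h import *
import cv2,sys
from scipy.spatial.transform import Rotation as Ro
def draw(n,fn,T,rv,crop,f,out,zt=25):
    im=cv2.imread(f"pics/{fn}.png");x0,y0,x1,y1=crop
    im=cv2.resize(im[y0:y1,x0:x1],None,fx=f,fy=f,interpolation=cv2.INTER_CUBIC)
    Rt=Ro.from_rotvec(rv).as_matrix()
    def q(X):
        return tuple(int(round(v)) for v in (proj(n,X)-[x0,y0]+.5)*f-.5)
    def box(hx,hy,z0,z1,c):
        for z in(z0,z1):
            cv2.polylines(im,[np.array([q(T+Rt@np.array([a*hx,b*hy,z])) for a,b in((1,1),(1,-1),(-1,-1),(-1,1))])],True,c,1)
        for a,b in((1,1),(1,-1),(-1,-1),(-1,1)): cv2.line(im,q(T+Rt@np.array([a*hx,b*hy,z0])),q(T+Rt@np.array([a*hx,b*hy,z1])),c,1)
    box(16,13.5,-54,zt,(0,255,255));box(38,89,-54,-60,(0,255,0))
    cv2.imwrite(out,im)
if __name__=="__main__":
    draw("scene","s3",np.array([608.07,188.98,140.56]),[-3.1392,.1227,0],(350,90,450,190),6,"pics/s3ov.png")
E
python3 ov.py
```

```text
(no output)
```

View pics/s3ov.png

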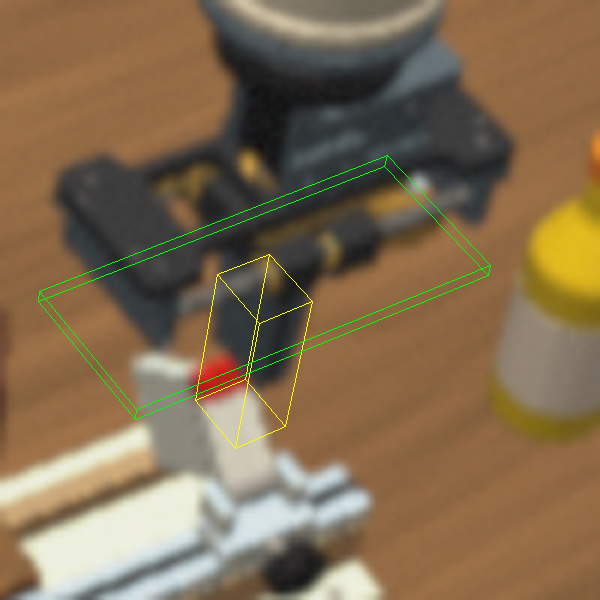

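```bash
python3 - <<'E'
from ov import *
draw("top","t3",np.array([607.66,188.98,140.35]),[3.1391,-.1224,-.0013],(200,140,330,250),6,"pics/t3ov.png")
draw("scene","s2",np.array([640.69,185.51,177.56]),[-3.1386,.1249,-.0033],(350,70,450,190),5,"pics/s2ov.png")
E
```

```text
(no output)
```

View pics/t3ov.png

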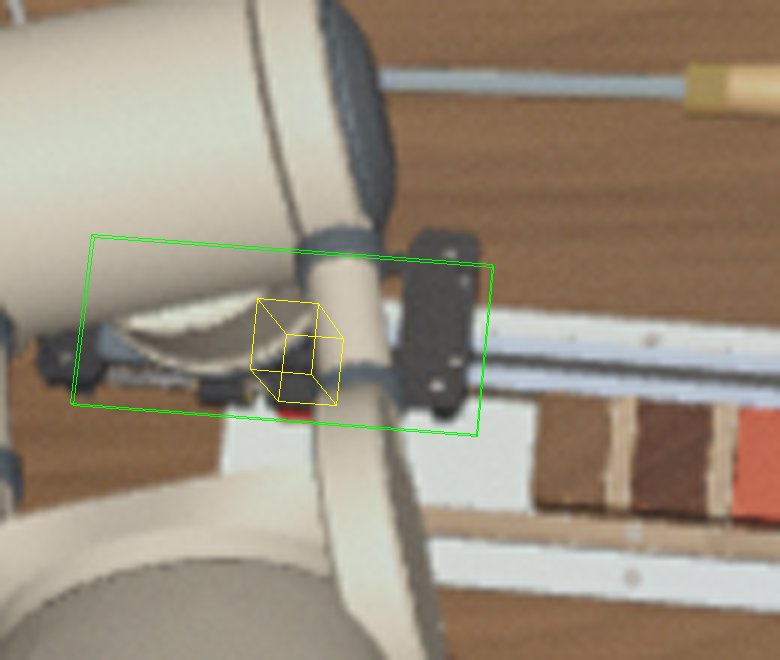

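The gripper in both outside views looks higher than the claimed tip geometry suggests. I'll continue the same arc gently and let the force tell me. It's safe whichever geometry is right.

>>> move_arm([
  [-0.3, 0, 0.25, 0, 1],
  [-0.6, 0, 0.5, 0, 1],
  [-0.85, 0, 0.8, 0, 1],
  [-1.1, 0, 1.1, 0, 1],
])

```text
t: 4.3
ee_pos: [597.1, 189.8, 129.4]
ee_rot: [3.139, -0.123, -0.0]
contact_force: [-0.6, -0.2, 0.9]
width: 0.003
```

```bash
python3 snap.py scene s4; python3 snap.py wrist w4; python3 - <<'E'
import cv2
im=cv2.imread("pics/s4.png")[90:190,350:450];a=cv2.resize(im,None,fx=4,fy=4,interpolation=cv2.INTER_CUBIC)
im=cv2.imread("pics/w4.png")[160:260,270:370];b=cv2.resize(im,None,fx=4,fy=4,interpolation=cv2.INTER_CUBIC)
cv2.imwrite("pics/sw4.png",cv2.hconcat([a,b]))
E
```

```text
4.3 [597.06 189.81 129.38] [ 3.1392e+00 -1.2270e-01 -2.0000e-04] [-0.6 -0.2  0.9] 0.003
4.35 [596.4  189.82 128.9 ] [ 3.139e+00 -1.225e-01 -1.800e-03] [-0.4  0.6 -0.3] 0.005
```

View pics/sw4.png

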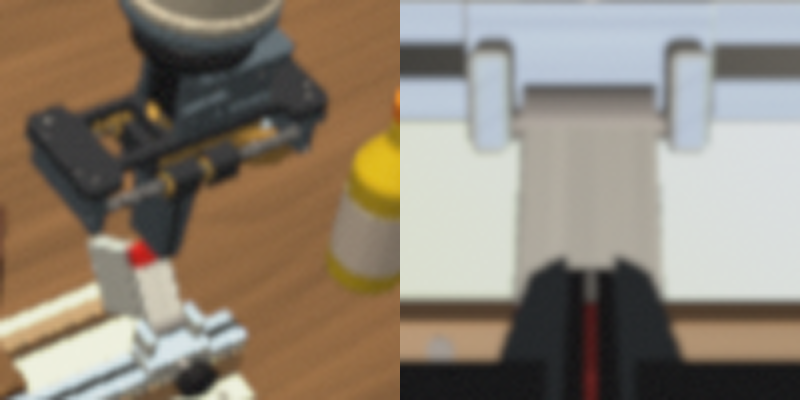

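```bash
python3 - <<'E'
from h import *
import json
from scipy.spatial.transform import Rotation as Ro
p={k:np.array(v) for k,v in json.load(open("pics/w4.json")).items()}
T=np.array([597.,189.8,129.2]);Rt=Ro.from_rotvec([3.139,-.1226,-.001]).as_matrix()
def tri(L):
    M=np.zeros((3,3));v=np.zeros(3)
    for n,u,pp in L:
        a=ray(n,u,0,pp);b=ray(n,u,200,pp);d=(b-a)/np.linalg.norm(b-a);Q=np.eye(3)-np.outer(d,d);M+=Q;v+=Q@a
    X=np.linalg.solve(M,v);return X.round(1),(Rt.T@(X-T)).round(1),[(proj(n,X,pp)-u).round(1).tolist() for n,u,pp in L]
for wu in((325,224.5),(335,235)):
    print(tri([("scene",(391.3,154.5),None),(None,wu,p)]))
E
```

```text
(array([616.1, 183.3, 142.3]), array([ 19.5,   5. , -13.2]), [[-0.2, -0.2], [-0.6, -1.1]])
(array([615.3, 179.2, 148. ]), array([ 19. ,   9.1, -18.8]), [[-1.4, -1.2], [-3.2, -7.6]])
```

The arm hasn't moved and there's no force. Triangulating the visible tip corner from scene and wrist puts it about 13 mm behind the TCP, not 25 mm ahead. That matters for both the flip and the push, so I'll check it with a touch on the board in the empty rear end of the channel.

>>> move_arm([
  [1, 0, -3, 0, 1],
  [0, 5, -3, 0, 1],
  [-0.6, 10, -3, 0, 1],
  [-0.6, 15, -3, 0, 1],
  [-0.6, 20, -3, 0, 1],
  [-0.6, 25, -3, 0, 1],
  [-0.6, 30.4, -2, 0, 1],
  [-0.6, 30.4, 2, 0, 1],
  [-0.6, 30.4, 5.4, 0, 1],
  [-0.6, 30.4, 5.4, 0, 1],
])

```text
t: 5.4
ee_pos: [565.1, -112.6, 72.3]
ee_rot: [-3.137, 0.124, 0.01]
contact_force: [-0.4, 0.6, 0.1]
width: 0.007
```

```bash
python3 snap.py scene s5; python3 snap.py wrist w5; python3 - <<'E'
import cv2
im=cv2.imread("pics/s5.png")[110:260,190:340];a=cv2.resize(im,None,fx=4,fy=4,interpolation=cv2.INTER_CUBIC)
cv2.imwrite("pics/s5z.png",a)
E
```

```text
5.4 [ 565.06 -112.62   72.26] [-3.1374  0.1243  0.0099] [-0.4  0.6  0.1] 0.007
5.45 [ 566.5  -112.59   74.64] [-3.1382  0.1231  0.0055] [ 0.8 -0.1  0.4] 0.001
```

View pics/s5z.png

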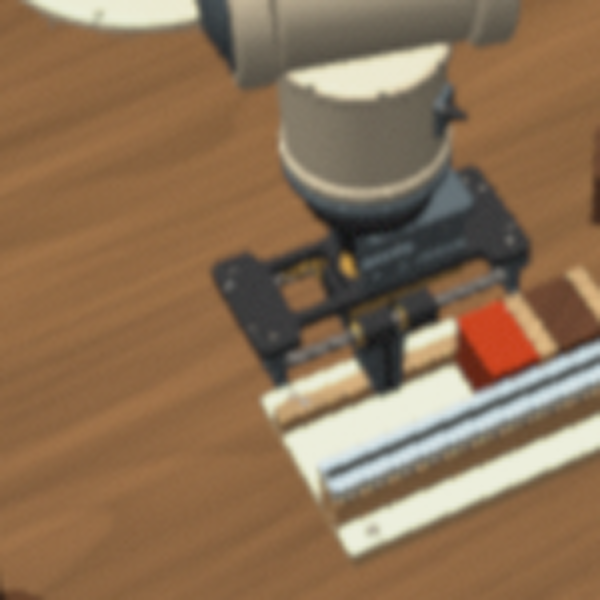

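View pics/w5.png

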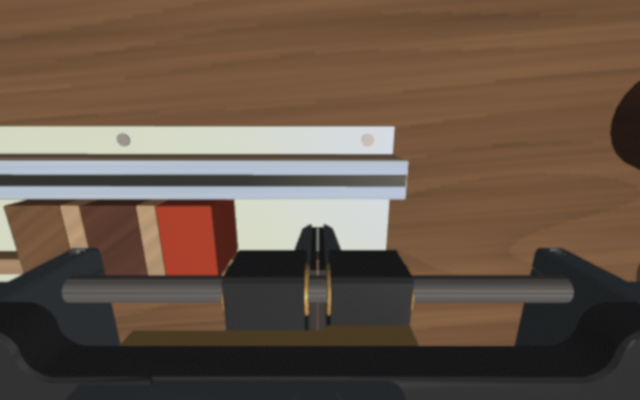

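The tip sits over the rear channel, but the wings are close to fence height there. An open patch of bench is safer for the touch, so I'll use (400, −160).

>>> move_arm([
  [-2, 1, -3, 0, 1],
  [-6, 2.5, -3, 0, 1],
  [-10, 4.5, -3, 0, 1],
  [-14.5, 6, -2, 0, 1],
  [-16.2, 6, 0, 0, 1],
  [-16.2, 6, 2, 0, 1],
  [-16.2, 6, 2.9, 0, 1],
  [-16.2, 6, 2.9, 0, 1],
])

```text
t: 6.3
ee_pos: [402.4, -160.1, 47.1]
ee_rot: [3.139, -0.122, 0.001]
contact_force: [-0.9, -0.6, -0.2]
width: 0.002
```

```bash
python3 snap.py scene s6; python3 snap.py wrist w6; python3 - <<'E'
import cv2
im=cv2.imread("pics/s6.png")[70:220,150:300];a=cv2.resize(im,None,fx=4,fy=4,interpolation=cv2.INTER_CUBIC)
cv2.imwrite("pics/s6z.png",a)
E
```

```text
6.3 [ 402.4  -160.09   47.14] [ 3.1388e+00 -1.2160e-01  1.3000e-03] [-0.9 -0.6 -0.2] 0.002
6.35 [ 402.56 -160.13   47.49] [ 3.1387e+00 -1.2140e-01  1.7000e-03] [-0.2 -0.  -0.1] 0.003
```

View pics/s6z.png

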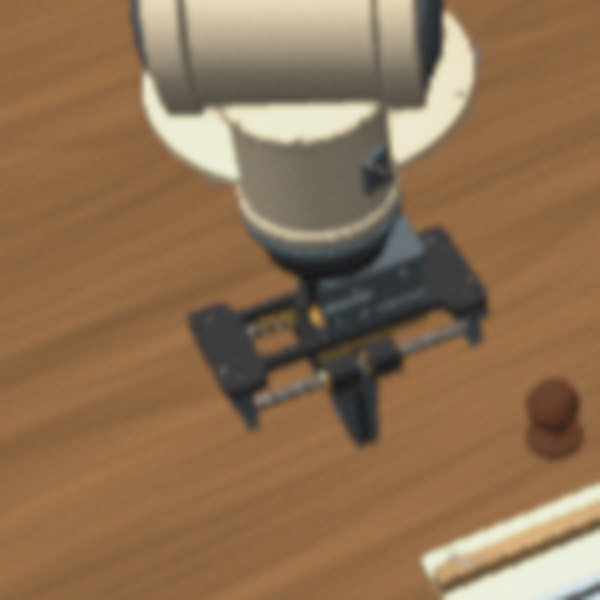

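View pics/w6.png

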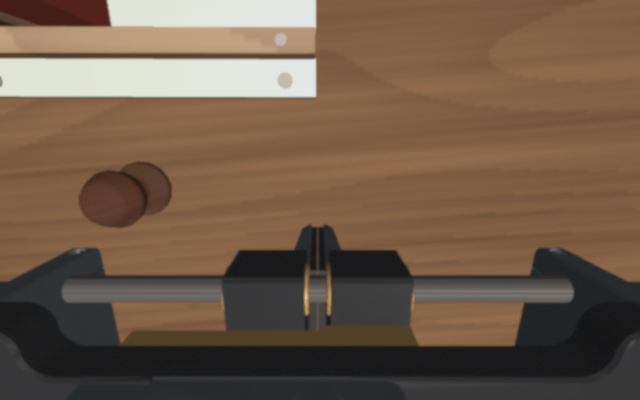

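```bash
python3 - <<'E'
from h import *
for z in(0,22,45,60,70): print(z,ray("scene",(240.5,180.5),z).round(1))
E
```

```text
0 [ 373.2 -147.3    0. ]
22 [ 390.6 -153.9   22. ]
45 [ 408.8 -160.9   45. ]
60 [ 420.7 -165.4   60. ]
70 [ 428.6 -168.4   70. ]
```

>>> move_arm([
  [0, 0, 0.4, 0, 1],
  [0, 0, 0.8, 0, 1],
  [0, 0, 1.2, 0, 1],
  [0, 0, 1.5, 0, 1],
  [0, 0, 1.7, 0, 1],
  [0, 0, 1.9, 0, 1],
  [0, 0, 2.1, 0, 1],
  [0, 0, 2.3, 0, 1],
  [0, 0, 2.3, 0, 1],
])

```text
t: 7.3
ee_pos: [401.4, -159.9, 23.5]
ee_rot: [-3.139, 0.123, 0.0]
contact_force: [0.8, 0.3, 0.7]
width: 0.005
```

>>> move_arm([
  [0, 0, 0.1, 0, 1],
  [0, 0, 0.2, 0, 1],
  [0, 0, 0.3, 0, 1],
  [0, 0, 0.4, 0, 1],
  [0, 0, 0.5, 0, 1],
  [0, 0, 0.5, 0, 1],
])

```text
t: 7.9
ee_pos: [401.4, -159.9, 18.6]
ee_rot: [-3.139, 0.123, 0.0]
contact_force: [-0.8, 0.4, -1.1]
width: 0.007
```

>>> move_arm([
  [0, 0, 0.2, 0, 1],
  [0, 0, 0.4, 0, 1],
  [0, 0, 0.6, 0, 1],
  [0, 0, 0.8, 0, 1],
  [0, 0, 0.9, 0, 1],
  [0, 0, 1.0, 0, 1],
  [0, 0, 1.0, 0, 1],
])

```text
t: 8.6
ee_pos: [401.4, -159.9, 8.6]
ee_rot: [-3.139, 0.123, 0.0]
contact_force: [-0.1, -0.2, 0.2]
width: 0.004
```

```bash
python3 snap.py scene s7; python3 - <<'E'
import cv2
im=cv2.imread("pics/s7.png")[70:220,150:300];a=cv2.resize(im,None,fx=4,fy=4,interpolation=cv2.INTER_CUBIC)
cv2.imwrite("pics/s7z.png",a)
E
```

```text
8.6 [ 401.4  -159.93    8.59] [-3.1391e+00  1.2260e-01  3.0000e-04] [-0.1 -0.2  0.2] 0.004
```

View pics/s7z.png

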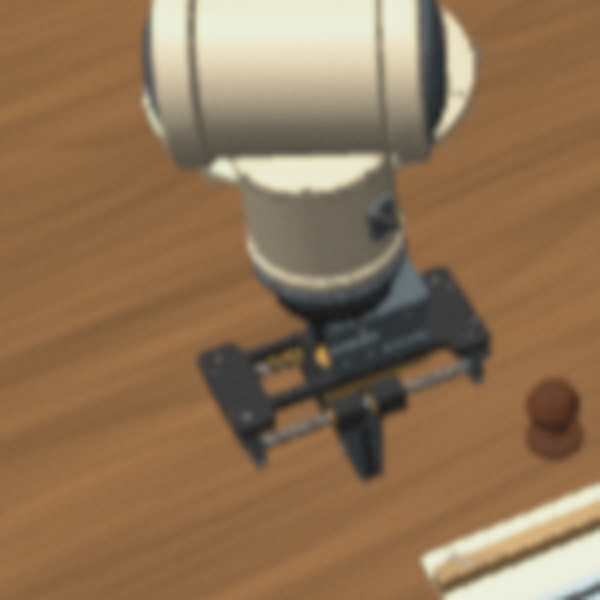

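The tip has only moved down to px (242,189) and still floats above the bench, so the real tip is well behind the stated one. I'll keep going down.

>>> move_arm([
  [0, 0, 0.2, 0, 1],
  [0, 0, 0.4, 0, 1],
  [0, 0, 0.6, 0, 1],
  [0, 0, 0.8, 0, 1],
  [0, 0, 1.0, 0, 1],
  [0, 0, 1.1, 0, 1],
  [0, 0, 1.2, 0, 1],
  [0, 0, 1.2, 0, 1],
])

```text
t: 9.45
ee_pos: [401.4, -159.9, -3.4]
ee_rot: [-3.139, 0.123, 0.0]
contact_force: [0.3, -0.2, -0.4]
width: 0.005
```

>>> move_arm([
  [0, 0, 0.15, 0, 1],
  [0, 0, 0.3, 0, 1],
  [0, 0, 0.45, 0, 1],
  [0, 0, 0.6, 0, 1],
  [0, 0, 0.7, 0, 1],
  [0, 0, 0.7, 0, 1],
])

```text
t: 10.05
ee_pos: [401.5, -160.0, -8.4]
ee_rot: [3.138, -0.122, 0.003]
contact_force: [-9.7, 5.1, 76.7]
width: 0.003
```

Contact came at TCP z −8.4, so the tip sits at TCP z + 8.5. I'll use that from here. Next I lift off and go back behind the raised arm.

>>> move_arm([
  [0, 0, -4, 0, 1],
  [0, 0, -9, 0, 1],
  [1, -1, -14, 0, 1],
  [4, -6, -18, 0, 1],
  [7, -11, -20, 0, 1],
  [10, -16, -20, 0, 1],
  [12, -20, -20, 0, 1],
  [14, -24, -20, 0, 1],
  [16, -28, -20, 0, 1],
  [18.5, -32, -20, 0, 1],
])

```text
t: 11.05
ee_pos: [599.5, 129.9, 189.5]
ee_rot: [3.139, -0.122, -0.0]
contact_force: [0.1, -0.7, -0.7]
width: 0.008
```

>>> move_arm([
  [2.6, -4.3, 0, 0, 1],
  [2.6, -4.3, 1, 0, 1],
  [2.6, -4.3, 4, 0, 1],
  [2.6, -4.3, 4.8, 0, 1],
  [2.6, -4.3, 4.8, 0, 1],
])

```text
t: 11.55
ee_pos: [627.1, 167.9, 140.3]
ee_rot: [3.138, -0.123, -0.005]
contact_force: [-0.4, -0.0, 1.0]
width: 0.002
```

```bash
python3 snap.py scene s8; python3 - <<'E'
import cv2
im=cv2.imread("pics/s8.png")[80:200,340:460];a=cv2.resize(im,None,fx=5,fy=5,interpolation=cv2.INTER_CUBIC)
cv2.imwrite("pics/s8z.png",a)
E
```

```text
11.55 [627.08 167.93 140.27] [ 3.1385 -0.1231 -0.0052] [-0.4 -0.   1. ] 0.002
```

View pics/s8z.png

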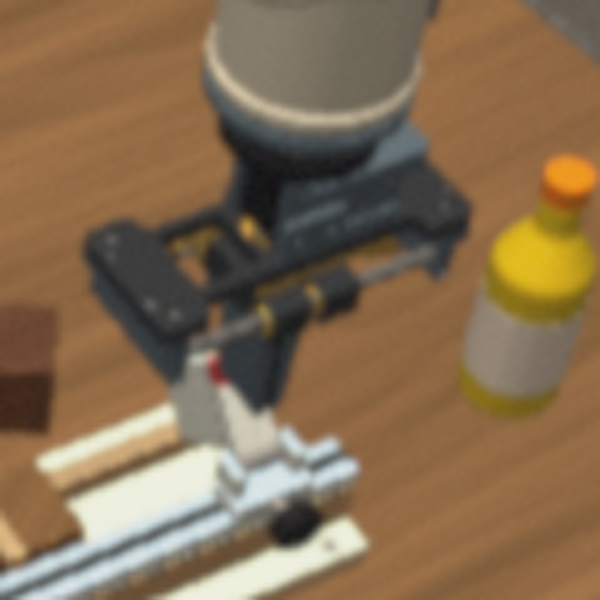

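The lift row lagged, so the tip is at jig (39, 134) rather than (50, 153), on the fence side and clear. I'll correct the position.

>>> move_arm([
  [1.2, 0, 0, 0, 1],
  [1.2, -1, 0, 0, 1],
  [1.2, -1.9, 0, 0, 1],
  [1.2, -1.9, 0, 0, 1],
])

```text
t: 12.0
ee_pos: [641.6, 187.9, 142.3]
ee_rot: [-3.139, 0.121, -0.001]
contact_force: [-0.4, -0.5, -0.0]
width: 0.007
```

```bash
python3 snap.py scene s9; python3 - <<'E'
import cv2
im=cv2.imread("pics/s9.png")[80:200,340:460];a=cv2.resize(im,None,fx=5,fy=5,interpolation=cv2.INTER_CUBIC)
cv2.imwrite("pics/s9z.png",a)
from h import *
print(ray("scene",(392.4,162),149))
E
```

```text
12.0 [641.64 187.91 142.26] [-3.1387e+00  1.2110e-01 -1.0000e-03] [-0.4 -0.5 -0. ] 0.007
[643.31869804 165.11665119 149.        ]
```

View pics/s9z.png

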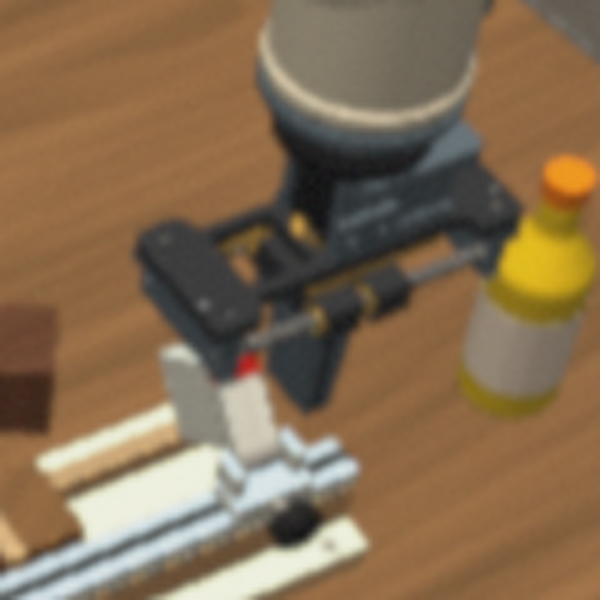

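Now the tip is at jig (52, 155), z 151, on the fence side of the arm. I'll descend and follow the arc to about 45°.

>>> move_arm([
  [0, 0.2, 1.2, 0, 1],
  [0, 0.2, 2.45, 0, 1],
  [-0.5, 0.2, 2.5, 0, 1],
  [-1.0, 0.2, 2.55, 0, 1],
  [-1.4, 0.2, 2.6, 0, 1],
  [-1.85, 0.2, 2.7, 0, 1],
  [-2.2, 0.2, 2.85, 0, 1],
  [-2.55, 0.2, 3.0, 0, 1],
  [-2.9, 0.2, 3.2, 0, 1],
  [-3.25, 0.2, 3.4, 0, 1],
])

```text
t: 13.05
ee_pos: [609.2, 187.1, 107.6]
ee_rot: [-3.139, 0.123, -0.001]
contact_force: [0.3, -0.0, -0.3]
width: 0.01
```

```bash
python3 snap.py scene s10; python3 - <<'E'
import cv2
im=cv2.imread("pics/s10.png")[80:200,340:460];a=cv2.resize(im,None,fx=5,fy=5,interpolation=cv2.INTER_CUBIC)
cv2.imwrite("pics/s10z.png",a)
E
```

```text
13.05 [609.17 187.09 107.59] [-3.1391e+00  1.2270e-01 -8.0000e-04] [ 0.3 -0.  -0.3] 0.01
```

View pics/s10z.png

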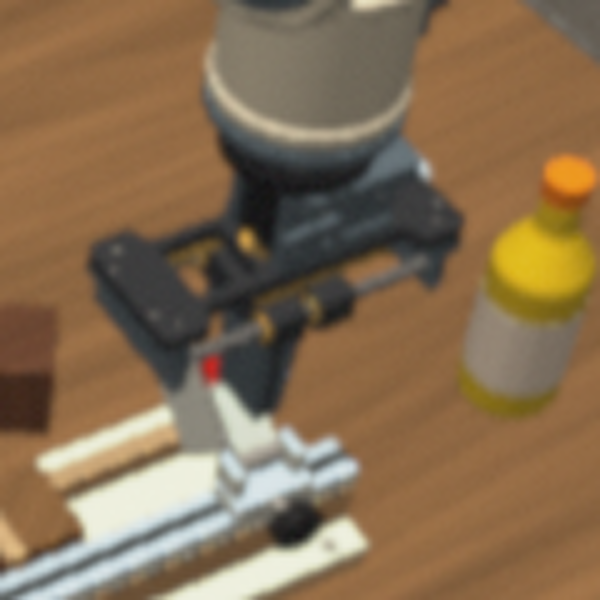

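The finger now covers the right part of the arm from the fence side, and the tip is at jig (19, 152), z 116. The hinge takes only about 1.5 N, so force says little here. I'll continue the arc.

>>> move_arm([
  [-0.3, 0, 0.2, 0, 1],
  [-0.6, 0, 0.45, 0, 1],
  [-0.85, 0, 0.75, 0, 1],
  [-1.1, 0, 1.05, 0, 1],
  [-1.3, 0, 1.4, 0, 1],
  [-1.5, 0, 1.75, 0, 1],
  [-1.6, 0, 2.05, 0, 1],
  [-1.7, 0, 2.3, 0, 1],
  [-1.7, 0, 2.3, 0, 1],
])

```text
t: 14.0
ee_pos: [591.9, 188.3, 84.2]
ee_rot: [3.139, -0.123, -0.001]
contact_force: [0.2, -0.7, -0.4]
width: 0.004
```

```bash
python3 snap.py scene s11; python3 snap.py wrist w11; python3 - <<'E'
import cv2
im=cv2.imread("pics/s11.png")[90:200,345:455];a=cv2.resize(im,None,fx=3.6,fy=3.6,interpolation=cv2.INTER_CUBIC)
im=cv2.imread("pics/w11.png")[160:270,265:375];b=cv2.resize(im,None,fx=3.6,fy=3.6,interpolation=cv2.INTER_CUBIC)
cv2.imwrite("pics/sw11.png",cv2.hconcat([a,b]))
E
```

```text
14.0 [591.88 188.32  84.21] [ 3.139e+00 -1.226e-01 -1.200e-03] [ 0.2 -0.7 -0.4] 0.004
14.05 [592.03 188.34  84.42] [ 3.1391e+00 -1.2260e-01 -9.0000e-04] [-0.5 -0.4 -0.6] 0.003
```

View pics/sw11.png

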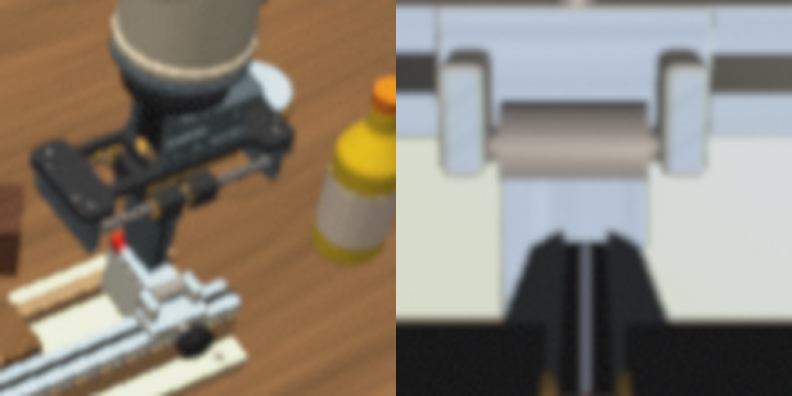

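The arm is following: in the wrist view its top is now lit flat, and the cap has come down to the left. I'll take the last few mm slowly.

>>> move_arm([
  [-0.1, 0, 0.15, 0, 1],
  [-0.1, 0, 0.3, 0, 1],
  [-0.15, 0, 0.45, 0, 1],
  [-0.15, 0, 0.55, 0, 1],
  [-0.15, 0, 0.6, 0, 1],
  [-0.15, 0, 0.6, 0, 1],
])

```text
t: 14.7
ee_pos: [590.7, 188.5, 78.8]
ee_rot: [-3.139, 0.123, 0.0]
contact_force: [-0.7, -0.3, 3.5]
width: 0.005
```

>>> move_arm([
  [0, 0, 0.03, 0, 1],
  [0, 0, 0.06, 0, 1],
  [0, 0, 0.09, 0, 1],
  [0, 0, 0.12, 0, 1],
  [0, 0, 0.12, 0, 1],
])

```text
t: 15.2
ee_pos: [590.8, 188.6, 78.3]
ee_rot: [-3.139, 0.123, -0.001]
contact_force: [-4.9, -0.8, 17.4]
width: 0.006
```

17 N at tip height about 87 mm matches the stated level arm top, so the stop is fully down. I'll withdraw up and go behind the row.

>>> move_arm([
  [0, 0, -3, 0, 1],
  [0, 0, -6, 0, 1],
  [0, 5, -6, 0, 1],
  [0, 10, -6, 0, 1],
  [-0.3, 15, -6, 0, 1],
  [-0.3, 20, -6, 0, 1],
  [-0.3, 25, -6, 0, 1],
  [-0.3, 26.7, -6, 0, 1],
  [-0.3, 26.7, -6, 0, 1],
  [-0.3, 26.7, -6, 0, 1],
])

```text
t: 16.2
ee_pos: [566.9, -77.0, 137.4]
ee_rot: [-3.139, 0.124, 0.0]
contact_force: [-0.3, -0.3, 0.2]
width: 0.002
```

```bash
python3 snap.py scene s12; python3 snap.py wrist w12; python3 - <<'E'
import cv2
im=cv2.imread("pics/s12.png")[110:260,240:420];a=cv2.resize(im,None,fx=4,fy=4,interpolation=cv2.INTER_CUBIC)
cv2.imwrite("pics/s12z.png",a)
E
```

```text
16.2 [566.94 -76.99 137.35] [-3.1388e+00  1.2360e-01  3.0000e-04] [-0.3 -0.3  0.2] 0.002
16.25 [566.98 -76.41 137.37] [-3.1389e+00  1.2190e-01  3.0000e-04] [0.4 0.9 0. ] 0.005
```

View pics/s12z.png

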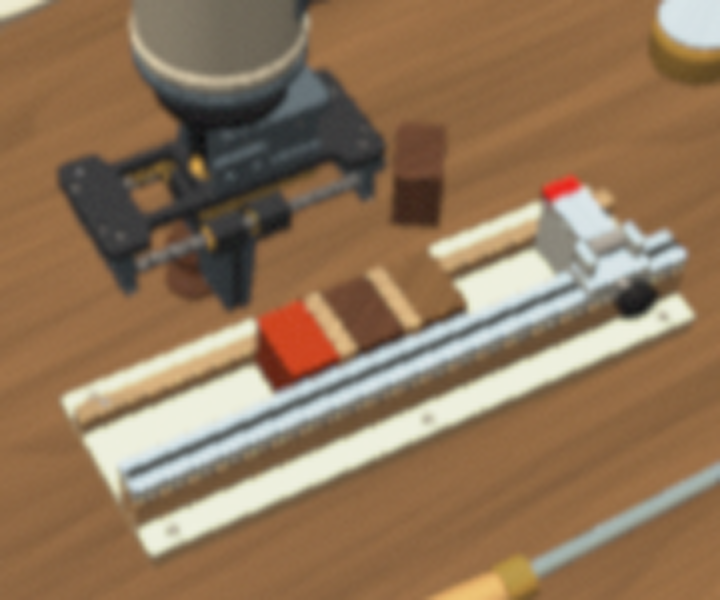

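View pics/w12.png

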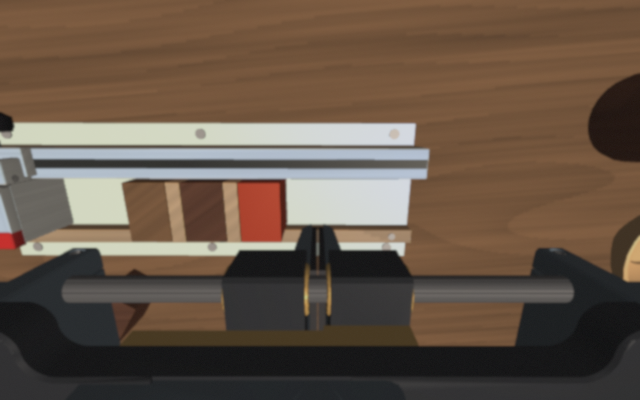

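The stop lies across the channel with its red cap at scene px about (562,188), and the row is untouched. I'll descend behind padauk, checking on the way.

>>> move_arm([
  [0, 0, 3, 0, 1],
  [0, 0, 6, 0, 1],
  [0, 0, 9, 0, 1],
  [0, 0, 10, 0, 1],
  [0, 0, 10.2, 0, 1],
  [0, 0, 10.2, 0, 1],
])

```text
t: 16.9
ee_pos: [567.5, -77.0, 36.1]
ee_rot: [3.139, -0.121, 0.001]
contact_force: [0.7, 0.2, 0.6]
width: 0.008
```

```bash
python3 snap.py scene s13; python3 - <<'E'
import cv2
im=cv2.imread("pics/s13.png")[110:260,240:420];a=cv2.resize(im,None,fx=4,fy=4,interpolation=cv2.INTER_CUBIC)
cv2.imwrite("pics/s13z.png",a)
E
```

```text
16.9 [567.48 -77.    36.14] [ 3.1392e+00 -1.2140e-01  1.0000e-03] [0.7 0.2 0.6] 0.008
```

View pics/s13z.png

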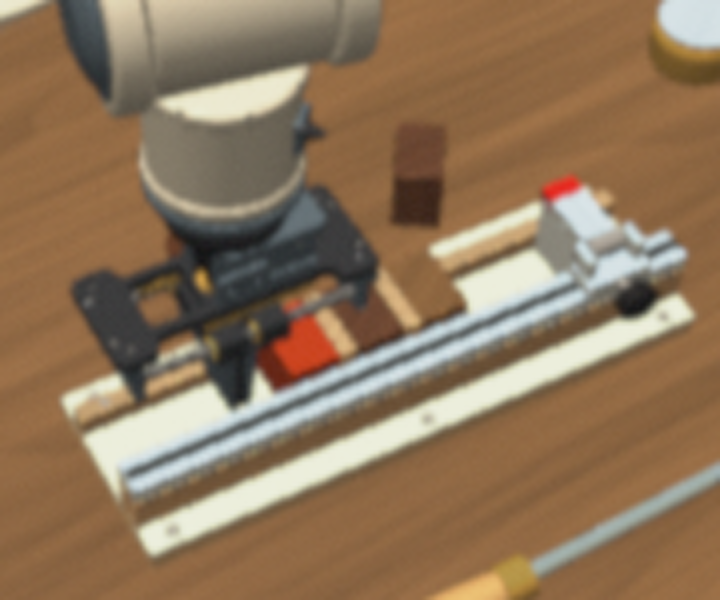

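```bash
python3 - <<'E'
from h import *
th=-.0783;R=np.array([[np.cos(th),-np.sin(th)],[np.sin(th),np.cos(th)]]);o=np.array([578.,37.])
for px in((332.5,185.7),(299.5,210.5)):
  for z in(44,72,90,107,124,140):
    w=ray("scene",px,z);print(px,z,(R.T@(w[:2]-o)).round(1))
E
```

```text
(332.5, 185.7) 44 [-20.6   4.1]
(332.5, 185.7) 72 [-1.3 -8.2]
(332.5, 185.7) 90 [ 11.1 -16.1]
(332.5, 185.7) 107 [ 22.8 -23.5]
(332.5, 185.7) 124 [ 34.5 -31. ]
(332.5, 185.7) 140 [ 45.5 -38. ]
(299.5, 210.5) 44 [  12.1 -114.1]
(299.5, 210.5) 72 [  30.5 -123.3]
(299.5, 210.5) 90 [  42.4 -129.2]
(299.5, 210.5) 107 [  53.5 -134.7]
(299.5, 210.5) 124 [  64.7 -140.3]
(299.5, 210.5) 140 [  75.3 -145.6]
```

The wing clears the blocks (bottom about z 124, tops at 72), and the tip is at z 44 where expected. I'll lower to about 26 and start pushing.

>>> move_arm([
  [0, 0, 1, 0, 1],
  [0, 0, 1.8, 0, 1],
  [0, 0, 1.8, 0, 1],
  [0, -0.5, 1.8, 0, 1],
  [0, -1.0, 1.8, 0, 1],
  [0, -1.4, 1.8, 0, 1],
  [0, -1.8, 1.8, 0, 1],
  [0, -2.2, 1.8, 0, 1],
  [0, -2.6, 1.8, 0, 1],
  [0, -3.0, 1.8, 0, 1],
])

```text
t: 17.95
ee_pos: [569.4, -47.3, 17.5]
ee_rot: [3.139, -0.123, 0.0]
contact_force: [0.2, -1.4, 1.9]
width: 0.006
```

```bash
python3 snap.py scene s14; python3 - <<'E'
import cv2
im=cv2.imread("pics/s14.png")[110:260,240:420];a=cv2.resize(im,None,fx=4,fy=4,interpolation=cv2.INTER_CUBIC)
cv2.imwrite("pics/s14z.png",a)
E
```

```text
17.95 [569.37 -47.34  17.48] [ 3.139e+00 -1.225e-01  2.000e-04] [ 0.2 -1.4  1.9] 0.006
```

View pics/s14z.png

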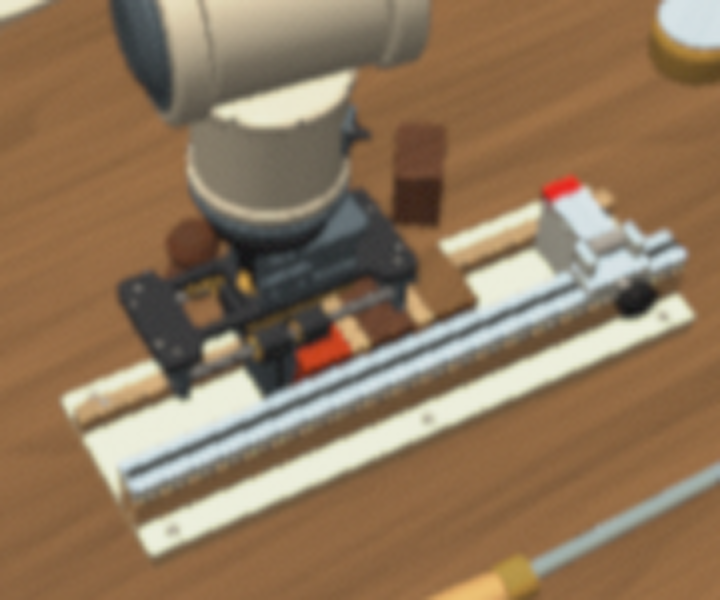

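The row has begun to move (cherry's front corner went from (465,298) to (475,290)) and the force is about 1.4 N. Continuing.

>>> move_arm([
  [0, -0.5, 0, 0, 1],
  [0, -1, 0, 0, 1],
  [0, -1.5, 0, 0, 1],
  [0, -2, 0, 0, 1],
  [0, -2.5, 0, 0, 1],
  [0, -3, 0, 0, 1],
  [0, -3.5, 0, 0, 1],
  [0, -4, 0, 0, 1],
  [0, -4.5, 0, 0, 1],
  [0, -5, 0, 0, 1],
])

```text
t: 19.0
ee_pos: [573.2, 2.7, 17.4]
ee_rot: [-3.139, 0.123, 0.0]
contact_force: [-0.1, -2.3, 2.1]
width: 0.006
```

```bash
python3 snap.py scene s15; python3 - <<'E'
import cv2
im=cv2.imread("pics/s15.png")[110:260,240:420];a=cv2.resize(im,None,fx=4,fy=4,interpolation=cv2.INTER_CUBIC)
cv2.imwrite("pics/s15z.png",a)
E
```

```text
19.0 [573.22   2.71  17.42] [-3.1392e+00  1.2270e-01  1.0000e-04] [-0.1 -2.3  2.1] 0.006
```

View pics/s15z.png

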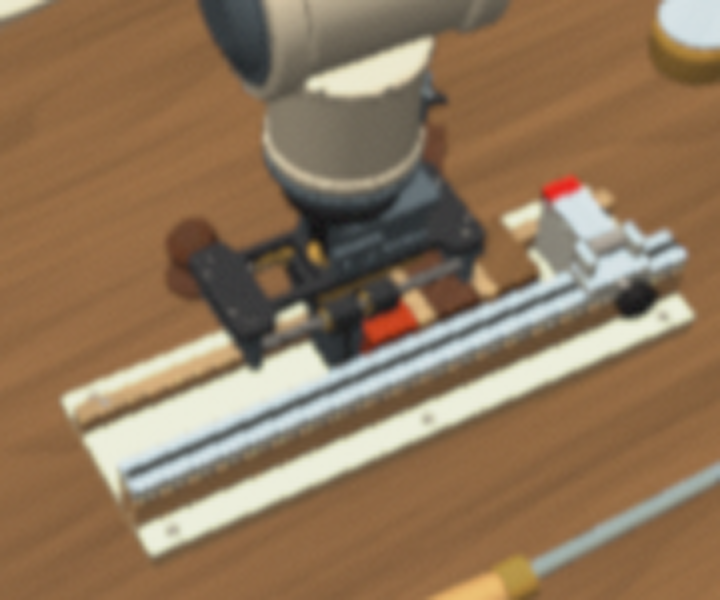

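The train is moving together and the force is about 2.3 N. By estimate 29–33 mm remain, so I'll go 26 mm and then creep.

>>> move_arm([
  [0, -0.4, 0, 0, 1],
  [0, -0.8, 0, 0, 1],
  [0, -1.2, 0, 0, 1],
  [0, -1.6, 0, 0, 1],
  [0, -1.9, 0, 0, 1],
  [0, -2.2, 0, 0, 1],
  [0, -2.4, 0, 0, 1],
  [0, -2.6, 0, 0, 1],
  [0, -2.6, 0, 0, 1],
])

```text
t: 19.95
ee_pos: [575.2, 28.5, 17.4]
ee_rot: [-3.139, 0.122, 0.0]
contact_force: [-0.2, -0.5, -0.2]
width: 0.005
```

>>> move_arm([
  [0, -0.1, 0, 0, 1],
  [0, -0.2, 0, 0, 1],
  [0, -0.3, 0, 0, 1],
  [0, -0.3, 0, 0, 1],
])

```text
t: 20.35
ee_pos: [575.4, 31.3, 17.4]
ee_rot: [-3.139, 0.123, 0.0]
contact_force: [-0.1, -0.2, 0.4]
width: 0.001
```

```bash
python3 snap.py scene s16; python3 snap.py wrist w16; python3 - <<'E'
import cv2
im=cv2.imread("pics/s16.png")[130:230,300:420];a=cv2.resize(im,None,fx=6,fy=6,interpolation=cv2.INTER_CUBIC)
cv2.imwrite("pics/s16z.png",a)
E
```

```text
20.35 [575.42  31.32  17.38] [-3.1392e+00  1.2260e-01  2.0000e-04] [-0.1 -0.2  0.4] 0.001
20.4 [575.43  31.3   17.39] [-3.1391e+00  1.2260e-01  1.0000e-04] [-0.  -1.  -0.9] 0.008
```

View pics/s16z.png

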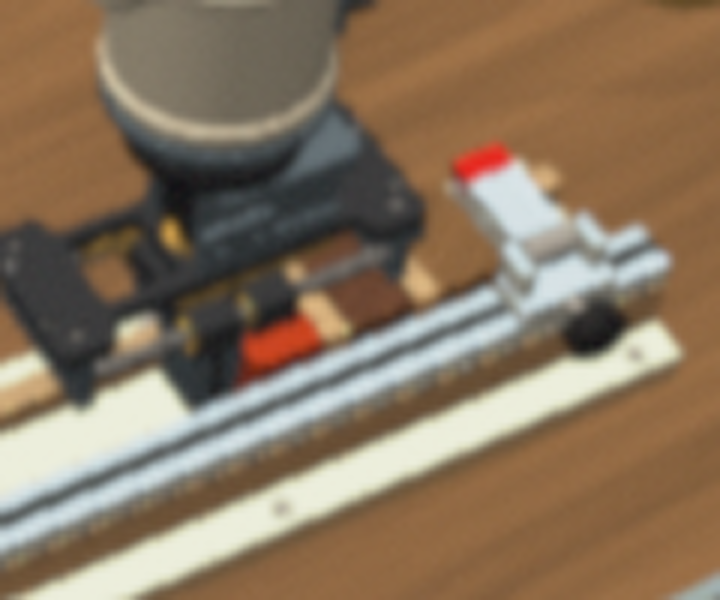

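View pics/w16.png

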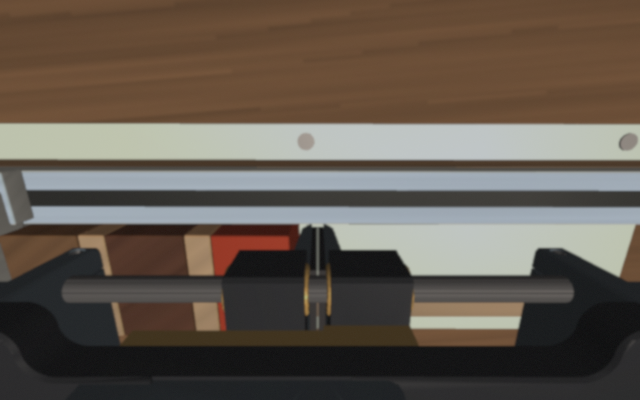

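The front is nearly under the stop arm and the blocks are tight together. I'll creep on, checking the force.

>>> move_arm([
  [0, -0.1, 0, 0, 1],
  [0, -0.2, 0, 0, 1],
  [0, -0.2, 0, 0, 1],
])

```text
t: 20.75
ee_pos: [575.6, 33.3, 17.4]
ee_rot: [-3.139, 0.123, 0.0]
contact_force: [0.6, -1.1, -0.5]
width: 0.006
```

>>> move_arm([
  [0, -0.1, 0, 0, 1],
  [0, -0.15, 0, 0, 1],
  [0, -0.15, 0, 0, 1],
])

```text
t: 21.05
ee_pos: [575.6, 33.8, 17.5]
ee_rot: [3.138, -0.122, -0.0]
contact_force: [-1.3, -12.1, 1.3]
width: 0.006
```

12 N in y with the finger centre at jig y −3.4, which is where the home position should be. The train is seated, so I'll back off straight and then rise.

>>> move_arm([
  [0, 0.3, 0, 0, 1],
  [0, 1, 0, 0, 1],
  [0, 2.5, 0, 0, 1],
  [0, 4.5, 0, 0, 1],
  [0, 5, -2, 0, 1],
  [0, 5, -6, 0, 1],
  [0, 5, -11, 0, 1],
  [0, 8, -15, 0, 1],
  [0, 12, -18, 0, 1],
  [0, 12, -18, 0, 1],
])

```text
t: 22.05
ee_pos: [568.1, -90.0, 201.8]
ee_rot: [3.136, -0.127, 0.011]
contact_force: [0.2, 1.4, 0.1]
width: 0.004
```

>>> move_arm([
  [-5, 5, -2, 0, 1],
  [-10, 5, -3, 0, 1],
  [-12, 5, -3, 0, 1],
  [-12, 5, -3, 0, 1],
  [-12, 5, -3, 0, 1],
])

```text
t: 22.55
ee_pos: [442.3, -125.9, 227.6]
ee_rot: [3.139, -0.125, 0.001]
contact_force: [0.8, -0.5, 0.5]
width: 0.001
```

```bash
for n in scene wrist top; do python3 snap.py $n f_$n; done; python3 - <<'E'
import cv2
im=cv2.imread("pics/f_scene.png")[130:255,280:420];cv2.imwrite("pics/fsz.png",cv2.resize(im,None,fx=5.5,fy=4.5*5.5/4.5*0.85,interpolation=cv2.INTER_CUBIC) if 0 else cv2.resize(im,None,fx=4.7,fy=4.7,interpolation=cv2.INTER_CUBIC))
im=cv2.imread("pics/f_top.png")[180:275,225:390];cv2.imwrite("pics/ftz.png",cv2.resize(im,None,fx=4.8,fy=4.8,interpolation=cv2.INTER_CUBIC))
E
```

```text
22.55 [ 442.25 -125.95  227.57] [ 3.1391e+00 -1.2470e-01  8.0000e-04] [ 0.8 -0.5  0.5] 0.001
22.6 [ 443.08 -125.88  227.45] [ 3.1391e+00 -1.2370e-01  1.0000e-03] [ 0.1 -0.8  0.2] 0.002
22.65 [ 443.42 -125.75  227.28] [ 3.1392e+00 -1.2280e-01  5.0000e-04] [-0.1  0.7 -0.3] 0.007
```

View pics/fsz.png

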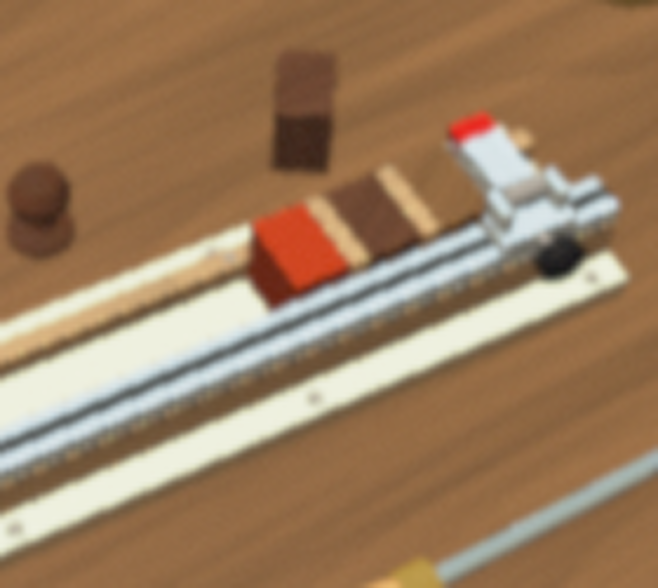

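View pics/f_wrist.png

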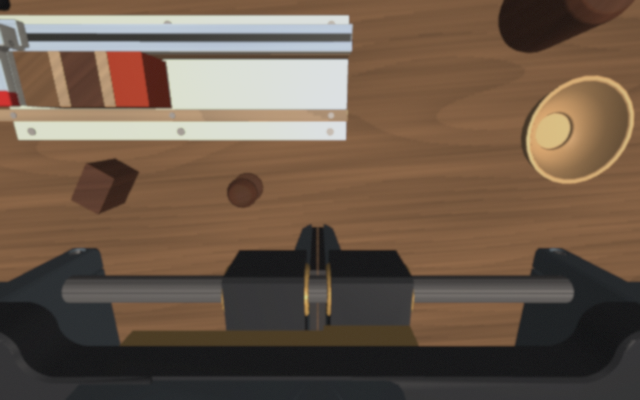

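View pics/ftz.png

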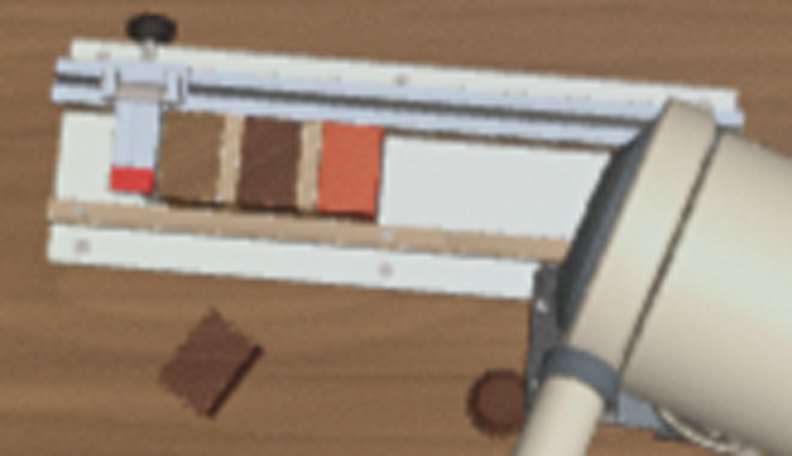

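```bash
python3 - <<'E'
from h import *
th=-.0783;R=np.array([[np.cos(th),-np.sin(th)],[np.sin(th),np.cos(th)]]);o=np.array([578.,37.])
J=lambda w:(R.T@(w[:2]-o)).round(1)
print("top rear",J(ray("top",zt(383,130),72)),J(ray("top",zt(377,216),72)),"front near",J(ray("top",zt(160,203),72)))
s=lambda x,y:((x+.5)/4.7-.5+280,(y+.5)/4.7-.5+130)
print("scene rear",J(ray("scene",s(252,228),72)),J(ray("scene",s(297,288),72)))
for z in(80,87,94): print("tab",z,J(ray("top",zt(132,180),z)),J(ray("scene",s(473,128),z)))
E
```

```text
top rear [21.1  6.2] [-31.4   5.3] front near [-33.7 135.9]
scene rear [-23.3   6.5] [26.7  7.2]
tab 80 [-22.3 152.8] [-23.8 156.2]
tab 87 [-23.3 151.7] [-18.8 152. ]
tab 94 [-24.3 150.5] [-13.8 147.8]
```

```bash
python3 -c "
from cell import sign_off
print(sign_off())"
```

```text
the job is handed in; nothing more can be done
None
```

I pressed the flip stop fully down, pushed the whole row from the rear until its front block was home against the stop, and withdrew. The job was handed in at about 22.7 s.

**Final checks**
- **Stop:** It took 17 N with the fingertip at about 87 mm, which is the stated height of the level arm. The two views agree on the red cap at about jig x −21, y 152, z 82–87.
- **Row:** The push force rose from about 2 N while sliding to 12 N at the home position. The final pictures show the blocks tight and upright.
- **Row position:** The rear face measured 5–7 mm in jig y against the ideal 8 mm. I put that down to picture error, because the front edge in the top view measured 136 mm against 140 mm and the row length 130 mm against 132 mm. The slit between the front block and the stop plate is under the arm, so I couldn't see it directly.
- **Other objects:** The spare and the finial look where they were in the first pictures. I did not measure the rest.

**What disagreed**
- **Fingertip position:** The tips were about 8 mm behind the reported tool point, not 25 mm ahead of it. The first attempt at the stop therefore missed without touching anything. I found the offset by touching the bench at (401, −160), which briefly reached about 77 N at the wrist, and used it from then on.
- **Channel position:** The channel appeared a few mm off the board's centre, so I worked from the channel edges.

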